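# Dress the balance lamp stand

## Task

Hang every tealight lamp standing on the table on the hooks of the balance bar, one lamp to a hook, alternating left and right (an odd one goes on the middle hook) so that the bar never carries two lamps on one side with none opposite and ends up level. When all of them hang and the bar is level, set the orange diya from the table upright on the middle of the dome on top of the bar so that it balances there. Leave everything else where it stands.

Things in the scene. Friction and masses are not known exactly. Their poses are not given: they have to be found in the camera images.
- bar (a joint): Tilt of the pivoting bar, rad; 0 = level, positive = left (+y) end up. Sprung to level (1.9 N m/rad), damped, stops at +-0.3. A lamp alone on an outer hook tilts it about 0.16 (hook sinks 27 mm), on an inner hook 0.08 (7 mm), on the middle hook not at all, two on one side with none opposite 0.24.
- stand: Fixed steel stand: round foot 170 mm across, 16 mm high, 16 mm post 30 mm behind the bar (+x), pivoting bar on top. Origin on the table under the middle of the bar; y runs along the level bar (+y = left seen from the robot), -x points to the robot's side, where the hooks are. Bar 375 mm long, 12 mm deep, 14 mm high, its middle 225 mm above the table.
- hook_l2 (a point): Left outer hook of the bar, 170 mm left of the pivot; five alike, 6 mm wire, towards the robot. Point: where the middle of a hung lamp's arch wire rests in the hook's V-shaped valley, 43 mm in front of the bar's middle line, 4 mm below it (221 mm above the table when level). The tip is 19 mm nearer the robot and rises 17 mm above this point. Axes as the bar's; moves with it.
- hook_l1 (a point): Left inner hook of the bar, 85 mm left of the pivot; five alike, 6 mm wire, towards the robot. Point: where the middle of a hung lamp's arch wire rests in the hook's V-shaped valley, 43 mm in front of the bar's middle line, 4 mm below it (221 mm above the table when level). The tip is 19 mm nearer the robot and rises 17 mm above this point. Axes as the bar's; moves with it.
- hook_c (a point): Middle hook of the bar; five alike, 6 mm wire, towards the robot. Point: where the middle of a hung lamp's arch wire rests in the hook's V-shaped valley, 43 mm in front of the bar's middle line, 4 mm below it (221 mm above the table when level). The tip is 19 mm nearer the robot and rises 17 mm above this point. Axes as the bar's; moves with it.
- hook_r1 (a point): Right inner hook of the bar, 85 mm right of the pivot; five alike, 6 mm wire, towards the robot. Point: where the middle of a hung lamp's arch wire rests in the hook's V-shaped valley, 43 mm in front of the bar's middle line, 4 mm below it (221 mm above the table when level). The tip is 19 mm nearer the robot and rises 17 mm above this point. Axes as the bar's; moves with it.
- hook_r2 (a point): Right outer hook of the bar, 170 mm right of the pivot; five alike, 6 mm wire, towards the robot. Point: where the middle of a hung lamp's arch wire rests in the hook's V-shaped valley, 43 mm in front of the bar's middle line, 4 mm below it (221 mm above the table when level). The tip is 19 mm nearer the robot and rises 17 mm above this point. Axes as the bar's; moves with it.
- crown (a point): Top point of the smooth steel dome cap (60 mm across, curved with a radius of 70 mm, 6.7 mm from rim to top) that sits on the middle of the bar and tilts with it; 251 mm above the table when level. z is the dome's axis.
- lamp1: Hanging lamp, about 180 g, all alike within 6 percent; may be absent. Steel cup 60 mm across, 34 mm high, over it a 6 mm wire arch in its y-z plane (legs 28 mm either side, peak 92 mm up), on top a wooden tab 18 mm along x, 10 mm along y, 94 to 136 mm up (grip across y). Origin: centre of underside.
- lamp1_arch (a point): Wire middle at the arch peak of lamp1, 92 mm above its underside. It hangs with this point in a hook's valley, arch plane along the bar. To hang it: from the hook's front, hold this point 20 to 46 mm above the hook's point (arch over the tip, cup below the hook), move it in over the valley, lower it.
- lamp2: Hanging lamp, about 180 g, all alike within 6 percent; may be absent. Steel cup 60 mm across, 34 mm high, over it a 6 mm wire arch in its y-z plane (legs 28 mm either side, peak 92 mm up), on top a wooden tab 18 mm along x, 10 mm along y, 94 to 136 mm up (grip across y). Origin: centre of underside.
- lamp2_arch (a point): Wire middle at the arch peak of lamp2, 92 mm above its underside. It hangs with this point in a hook's valley, arch plane along the bar. To hang it: from the hook's front, hold this point 20 to 46 mm above the hook's point (arch over the tip, cup below the hook), move it in over the valley, lower it.
- lamp3: Hanging lamp, about 180 g, all alike within 6 percent; may be absent. Steel cup 60 mm across, 34 mm high, over it a 6 mm wire arch in its y-z plane (legs 28 mm either side, peak 92 mm up), on top a wooden tab 18 mm along x, 10 mm along y, 94 to 136 mm up (grip across y). Origin: centre of underside.
- lamp3_arch (a point): Wire middle at the arch peak of lamp3, 92 mm above its underside. It hangs with this point in a hook's valley, arch plane along the bar. To hang it: from the hook's front, hold this point 20 to 46 mm above the hook's point (arch over the tip, cup below the hook), move it in over the valley, lower it.
- lamp4: Hanging lamp, about 180 g, all alike within 6 percent; may be absent. Steel cup 60 mm across, 34 mm high, over it a 6 mm wire arch in its y-z plane (legs 28 mm either side, peak 92 mm up), on top a wooden tab 18 mm along x, 10 mm along y, 94 to 136 mm up (grip across y). Origin: centre of underside.
- lamp4_arch (a point): Wire middle at the arch peak of lamp4, 92 mm above its underside. It hangs with this point in a hook's valley, arch plane along the bar. To hang it: from the hook's front, hold this point 20 to 46 mm above the hook's point (arch over the tip, cup below the hook), move it in over the valley, lower it.
- lamp5: Hanging lamp, about 180 g, all alike within 6 percent; may be absent. Steel cup 60 mm across, 34 mm high, over it a 6 mm wire arch in its y-z plane (legs 28 mm either side, peak 92 mm up), on top a wooden tab 18 mm along x, 10 mm along y, 94 to 136 mm up (grip across y). Origin: centre of underside.
- lamp5_arch (a point): Wire middle at the arch peak of lamp5, 92 mm above its underside. It hangs with this point in a hook's valley, arch plane along the bar. To hang it: from the hook's front, hold this point 20 to 46 mm above the hook's point (arch over the tip, cup below the hook), move it in over the valley, lower it.
- diya: Orange glazed ceramic oil lamp, 56 mm across, 28 mm high: flat foot 40 mm across, upright wall from 12 to 28 mm up, a small 16 mm wide spout that sticks out 11 mm on its -x side (grip it across y). Origin: centre of the foot. About 70 g. A similar one on the tier stand stays there.
- tealight: Clear glass tealight holder, 62 mm across, 55 mm high, among the lamps; to be left alone. Origin under its centre.
- bowl: White ceramic bowl, 144 mm across, 55 mm high; leave alone. Origin under its centre.
- spray: Green spray bottle, 80 mm across, 197 mm high; leave alone. Origin under its centre.
- bell: Brass hand bell, 64 mm across, 94 mm high; leave alone. Origin under its centre.
- tier_stand: Fixed three-tier steel stand, 170 mm across, 182 mm high with the second orange diya on its top tier; leave alone. Origin under its centre.

How it is judged (in metres and radians):
On the way, in this order (a step that is already met when the one before it is completed fails the run):
1. All the lamps hang on hooks and the bar is level, the diya not yet on the dome ((distance between lamp1_arch and hook_l2 below 0.022 m or distance between lamp1_arch and hook_l1 below 0.022 m or distance between lamp1_arch and hook_c below 0.022 m or distance between lamp1_arch and hook_r1 below 0.022 m or distance between lamp1_arch and hook_r2 below 0.022 m) and angle between each of lamp1, lamp2, lamp3, lamp4, lamp5's own z axis and vertical below 0.4 rad and (distance between lamp2_arch and hook_l2 below 0.022 m or distance between lamp2_arch and hook_l1 below 0.022 m or distance between lamp2_arch and hook_c below 0.022 m or distance between lamp2_arch and hook_r1 below 0.022 m or distance between lamp2_arch and hook_r2 below 0.022 m) and (distance between lamp3_arch and hook_l2 below 0.022 m or distance between lamp3_arch and hook_l1 below 0.022 m or distance between lamp3_arch and hook_c below 0.022 m or distance between lamp3_arch and hook_r1 below 0.022 m or distance between lamp3_arch and hook_r2 below 0.022 m) and (distance between lamp4_arch and hook_l2 below 0.022 m or distance between lamp4_arch and hook_l1 below 0.022 m or distance between lamp4_arch and hook_c below 0.022 m or distance between lamp4_arch and hook_r1 below 0.022 m or distance between lamp4_arch and hook_r2 below 0.022 m) and (distance between lamp5_arch and hook_l2 below 0.022 m or distance between lamp5_arch and hook_l1 below 0.022 m or distance between lamp5_arch and hook_c below 0.022 m or distance between lamp5_arch and hook_r1 below 0.022 m or distance between lamp5_arch and hook_r2 below 0.022 m) and value of joint bar between -0.045 and 0.045 rad and distance between diya and crown above 0.06 m), for 0.2 s.
2. The diya stands balanced on the dome ((distance between lamp1_arch and hook_l2 below 0.022 m or distance between lamp1_arch and hook_l1 below 0.022 m or distance between lamp1_arch and hook_c below 0.022 m or distance between lamp1_arch and hook_r1 below 0.022 m or distance between lamp1_arch and hook_r2 below 0.022 m) and angle between each of lamp1, lamp2, lamp3, lamp4, lamp5's own z axis and vertical below 0.4 rad and (distance between lamp2_arch and hook_l2 below 0.022 m or distance between lamp2_arch and hook_l1 below 0.022 m or distance between lamp2_arch and hook_c below 0.022 m or distance between lamp2_arch and hook_r1 below 0.022 m or distance between lamp2_arch and hook_r2 below 0.022 m) and (distance between lamp3_arch and hook_l2 below 0.022 m or distance between lamp3_arch and hook_l1 below 0.022 m or distance between lamp3_arch and hook_c below 0.022 m or distance between lamp3_arch and hook_r1 below 0.022 m or distance between lamp3_arch and hook_r2 below 0.022 m) and (distance between lamp4_arch and hook_l2 below 0.022 m or distance between lamp4_arch and hook_l1 below 0.022 m or distance between lamp4_arch and hook_c below 0.022 m or distance between lamp4_arch and hook_r1 below 0.022 m or distance between lamp4_arch and hook_r2 below 0.022 m) and (distance between lamp5_arch and hook_l2 below 0.022 m or distance between lamp5_arch and hook_l1 below 0.022 m or distance between lamp5_arch and hook_c below 0.022 m or distance between lamp5_arch and hook_r1 below 0.022 m or distance between lamp5_arch and hook_r2 below 0.022 m) and value of joint bar between -0.045 and 0.045 rad and distance between diya and crown below 0.015 m and angle between diya's own z axis and vertical below 0.3 rad and linear speed of diya below 0.03 m/s and linear speed of each of lamp1, lamp2, lamp3, lamp4, lamp5 below 0.06 m/s), for 0.2 s.
At the end, for the whole second after the job is handed in: Every lamp present hangs on a hook (arch peak within 22 mm of the hook's resting point, lamp leaning less than 0.4 rad), the bar is within 0.045 rad of level, the diya stands on the dome (middle of its foot within 15 mm of the dome's top, leaning less than 0.3 rad), all at rest (all of step 2); the robot touches nothing.
It fails at once if The bar dips further than one lamp's worth: tilted by more than 0.225 rad (two lamps on one side with none opposite) (value of joint bar above 0.225 rad or value of joint bar below -0.225 rad).
It fails at once if A bystander is shoved more than 5 cm or knocked over (distance of any of tealight, bowl, spray, bell from where it was at the start of the episode above 0.05 m or angle between any of tealight, bowl, spray, bell's own z axis and vertical above 0.7 rad).
Of lamp1, lamp2, lamp3, lamp4, lamp5 only 4 to 5 are there at a start; the rules pass over those that are not, and their reading is None.
At some moment in a run one of lamp1, lamp2, lamp3, lamp4, lamp5 may be knocked a few centimetres aside while the robot is not near it.
It also fails if it takes over 192 s, if anything falls off the work surface, if the arm or the gripper's body presses on something with over 40 N, if the wrist force passes 120 N, or if a joint passes its speed limit or range.

## Robot

A 6-joint arm with a two-finger parallel gripper is mounted at the origin on the work surface. World frame = base frame: x ahead of the robot, y to its left, z up, the work surface at z = 0. Lengths are in mm, angles in degrees, forces in N, time in s.
With the tool pointing down it reaches from about 350 to 850 mm from the base axis. Payload 8.1 kg.
Tool frame: the origin (TCP) lies midway between the tips of the shut fingers; the grasp point (between the pads) lies 19 mm behind it (r.tcp_to_grasp is the distance from the TCP to the grasp point, in mm); z points along the fingers, y is the direction in which the jaws open and shut (so a half turn about z gives the same grasp; the last joint's range is limited). The gripper opens to 85 mm and grips with 20 to 120 N. Pads are 22 mm wide; open, the fingers measure 114 mm over their backs; the gripper's body (76 mm by 85 mm) begins 54 mm behind the grasp point. The pads swing forward as they close: fully open they stand 13 mm farther back than shut.
Start: joints at [63.232, 7.471, 85.268, -0, 87.261, -4.893], TCP at [223.534, 556.81, 231.292] pointing down, gripper open.
Joint ranges: [-169.43, 169.43], [-51.17, 129.36], [1.28, 143.12], [-76.62, 256.62], [0, 156.53], [-152.29, 152.29]. Speed limits (degrees/s): [136.94, 136.94, 159.86, 180, 180, 180].

## Interface

Orientations are given as [roll, pitch, yaw] about the fixed x, y, z axes, in that order (R = Rz(yaw) Ry(pitch) Rx(roll)).
In Python, from bench import r gives the robot as it stands.
- The arm moves only by the tool jog_arm, never from a script. Its argument "targets" is a list of rows, each a list of 7 numbers: the shift along the tool's x, y, z in m, then the turn, a rotation vector about the tool's x, y, z in rad, then the closure, from 0 (fully open) to 1 (shut). In form: [[dx, dy, dz, wx, wy, wz, claw], ...]. A call has 1 to 5 rows; each row is the pose to reach, as a shift and turn from the pose commanded when the call began, along the tool's axes at that moment; what a row does not reach only later rows make up. A row lasts 1/12 s, in which the tool goes at most 41.7 mm and 7.16 degrees, less where a joint would pass 70% of its speed; a pose out of reach is approached as far as the arm can. A call with a gripper value outside its range is refused whole. The fingers move at their own pace and stop on an object; "newtons" is the grip in N (left out, the last holds). Time passes only in rows, so rows that repeat a pose let the fingers close. It gives the time, the measured TCP pose, the force and the opening at its end, in the units of the state.
- r.sense(): the state, without advancing time (a new reading comes with each control period).
- r.snapshot(name): name is "scene" or "top" or "wrist"; returns a dict with "pixels" (480x640x3 uint8, red, green, blue), "fx", "fy", "cx", "cy" (pixels), "origin" and "attitude" of the camera in the world. Camera axes: x right, y down, z forward; pixel columns grow to the right and rows downward; lengths in mm; the calibration is good to about 2 mm. A picture is of the moment at which its call begins. There is no depth.
- r.hand_in(): hands the job in, once; it reports no verdict.
The state is a dict: "time": time; "joint_pos": joint angles; "qd": joint speeds; "joint_efforts": joint torques, N m; "tool_pos": TCP position; "tcp_rot": TCP orientation; "ft_force": force on the tool from outside, world axes, zero at the start; "wrist_torque": the same for the moment, N m; "finger_gap": finger opening in mm.
Only numpy, scipy, OpenCV 4.12 (cv2) and the standard library are available. Lean on these libraries where they do the work, as an engineer would, in place of code of your own. Each camera call takes 0.05 s, during which the arm holds its last target.

## Working session

There is one attempt and no reset: what is moved stays moved. The work goes in short steps, Python scripts to look and compute and a tool call to move; the robot and the scene stay as the last step left them, time stands still between calls to the robot, and variables do not carry over. Pictures are saved under pics/ and viewed, and the job is handed in when it is done.

Besides the shell and the picture viewer there is one more tool, called after "Call:" as a command line: name --pt "numbers of a row" for each row, then --argument value for the rest. jog_arm: Moves the arm, as the interface text tells. Its arguments: {"type":"object","properties":{"targets":{"type":"array","items":{"type":"array","items":{"type":"number"}}},"newtons":{"type":"number"}},"required":["targets"]}

```bash
ls; mkdir -p pics; python3 - <<'E'
from bench import r
import cv2
s=r.sense();print(s)
for n in ["scene","top","wrist"]:
    d=r.snapshot(n);cv2.imwrite(f"pics/{n}0.png",d["pixels"][:,:,::-1])
    print(n,{k:d[k] for k in d if k!="pixels"})
E
```

```text
pics
{'time': 0.0, 'joint_pos': array([ 6.32305975e+01,  7.51673271e+00,  8.53309481e+01, -1.64448856e-05,
        8.72613690e+01, -4.89245815e+00]), 'qd': array([-0.02599899,  0.021374  ,  0.02535421,  0.07384371, -0.12914433,
       -0.05242059]), 'joint_efforts': array([ 7.15033966e-04, -5.69367313e+01, -5.00575376e+01, -2.08996385e-04,
        1.38986195e-02,  3.61900914e-05]), 'tool_pos': array([223.2874848 , 556.29756023, 230.21150584]), 'tcp_rot': array([-1.79891346e+02, -9.28402234e-03,  1.58123048e+02]), 'ft_force': array([ 0.66556217, -0.23045387, -0.70472285]), 'wrist_torque': array([-0.03320538,  0.01054679,  0.04400628]), 'finger_gap': 85.62034197733404}
scene {'fx': 472.023236241534, 'fy': 472.023236241534, 'cx': 317.6367611022884, 'cy': 241.63117411462275, 'origin': array([1052.7210983 ,  600.93506901, 1040.23215975]), 'attitude': array([-139.32790089,   -0.18207066,  142.16098763])}
top {'fx': 439.12008066547463, 'fy': 439.12008066547463, 'cx': 319.02975429718686, 'cy': 248.3530866022243, 'origin': array([ 489.62324307,    9.86445358, 1410.9016833 ]), 'attitude': array([-176.15527417,    0.49147389,  -90.53692875])}
wrist {'fx': 334.5470931852907, 'fy': 334.5470931852907, 'cx': 320.9253510555691, 'cy': 241.51529704033874, 'origin': array([151.32808137, 585.13250192, 372.20945913]), 'attitude': array([1.62484899e+02, 1.07688623e-01, 6.80759421e+01])}
```

View pics/scene0.png

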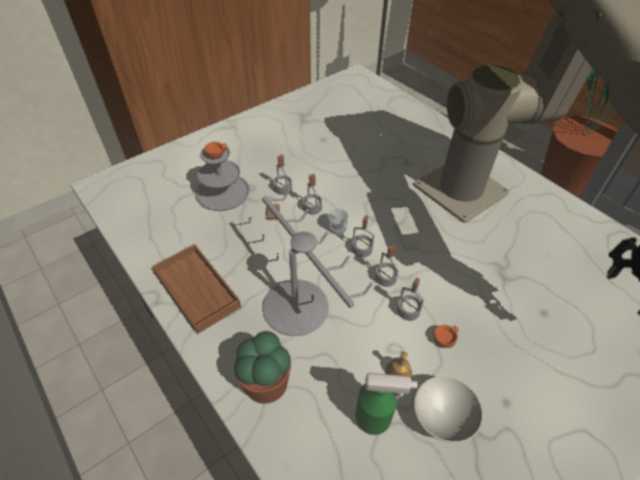

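View pics/top0.png

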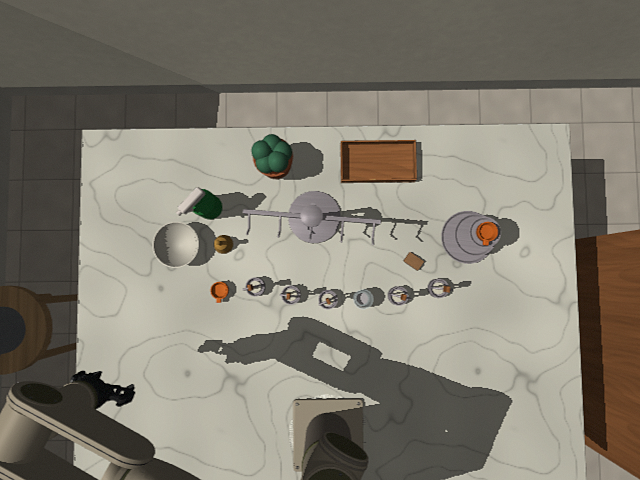

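View pics/wrist0.png

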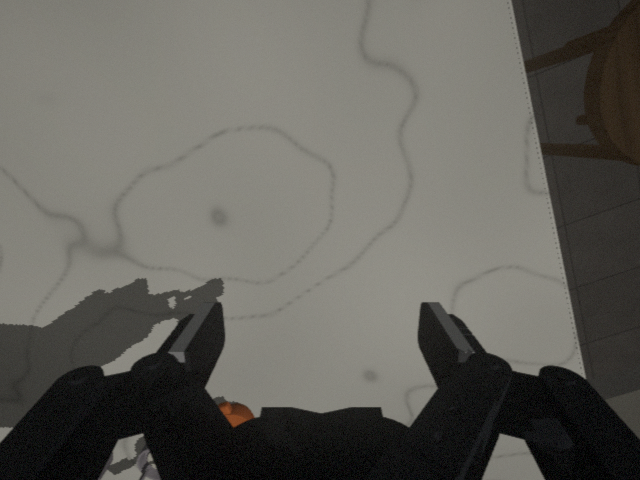

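```bash
cat > h.py <<'E'
from bench import r
import cv2,numpy as np
from scipy.spatial.transform import Rotation as Ro
def cam(n):
    d=r.snapshot(n); d['R']=Ro.from_euler('xyz',d['attitude'],degrees=True).as_matrix(); return d
def ray(d,u,v):
    a=d['R']@np.array([(u-d['cx'])/d['fx'],(v-d['cy'])/d['fy'],1.]); return np.array(d['origin']),a/np.linalg.norm(a)
def onz(d,u,v,z):
    o,a=ray(d,u,v); return o+a*(z-o[2])/a[2]
def proj(d,p):
    c=d['R'].T@(np.array(p,float)-d['origin']); return np.array([d['fx']*c[0]/c[2]+d['cx'],d['fy']*c[1]/c[2]+d['cy']])
def tri(rs):
    A=np.zeros((3,3));b=np.zeros(3)
    for o,a in rs:
        P=np.eye(3)-np.outer(a,a);A+=P;b+=P@o
    p=np.linalg.solve(A,b); return p,[np.linalg.norm((np.eye(3)-np.outer(a,a))@(p-o)) for o,a in rs]
def crop(d,x0,y0,x1,y1,k,name):
    im=d['pixels'][y0:y1,x0:x1,::-1]; cv2.imwrite('pics/'+name,cv2.resize(im,None,fx=k,fy=k,interpolation=cv2.INTER_CUBIC))
def st():
    s=r.sense(); print('t',round(s['time'],2),'tcp',np.round(s['tool_pos'],1),'rpy',np.round(s['tcp_rot'],2),'F',np.round(s['ft_force'],1),'gap',round(s['finger_gap'],1)); return s
E
python3 - <<'E'
from h import *
t=cam('top');crop(t,200,180,460,320,3,'t1.png')
s=cam('scene');crop(s,210,130,480,350,3-0.1,'s1.png')
E
```

```text
(no output)
```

View pics/t1.png

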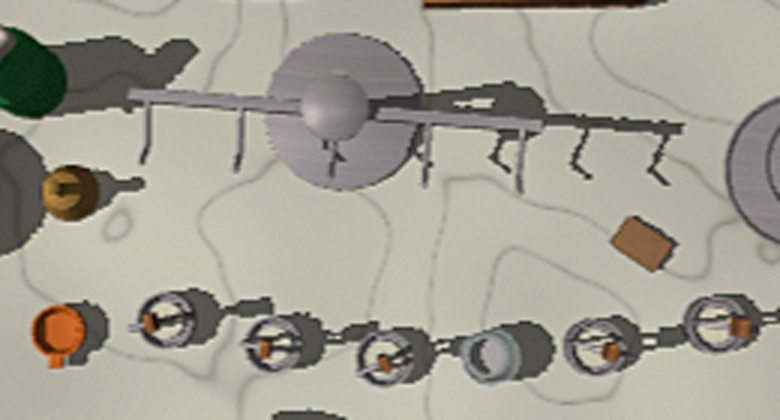

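View pics/s1.png

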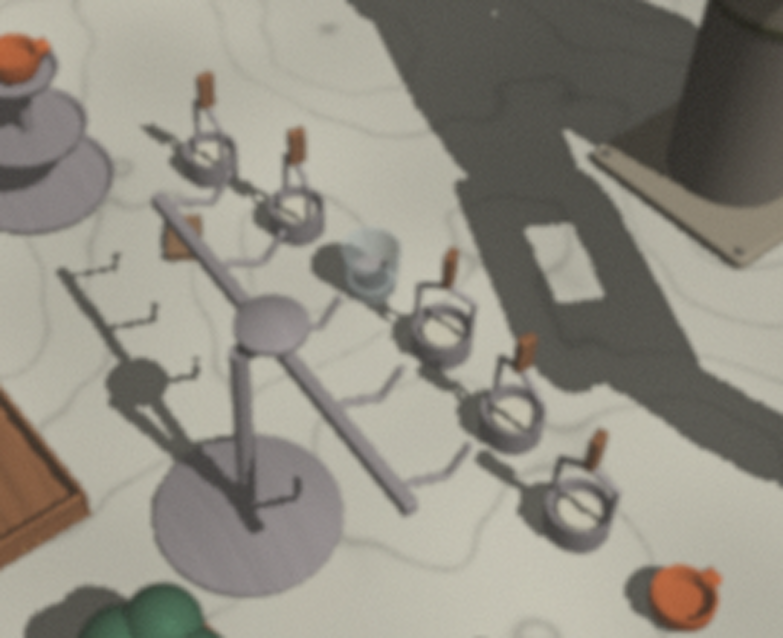

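```bash
python3 - <<'E'
from h import *
t=cam('top');s=cam('scene')
crop(t,240,270,350,315,7,'t2.png');crop(t,380,270,460,315,8,'t3.png')
crop(s,265,145,435,325,4.5 and 4,'s2.png')
def blobs(d,lo,hi,amin):
    hsv=cv2.cvtColor(d['pixels'],cv2.COLOR_RGB2HSV); m=cv2.inRange(hsv,lo,hi)
    n,l,stt,c=cv2.connectedComponentsWithStats(m)
    return [(np.round(c[i],1).tolist(),int(stt[i,4]),stt[i,:4].tolist()) for i in range(1,n) if stt[i,4]>=amin]
for d,n in((t,'top'),(s,'scene')):
    print(n)
    for b in blobs(d,(3,110,60),(14,255,255),12): print(b)
E
```

```text
top
([380.8, 160.9], 2665, [341, 140, 76, 43])
([278.0, 170.8], 105, [261, 154, 32, 23])
([254.2, 161.6], 12, [253, 159, 3, 7])
([345.2, 172.0], 12, [344, 170, 4, 5])
([486.9, 232.1], 373, [476, 222, 22, 24])
([620.1, 346.3], 9191, [585, 230, 55, 249])
([413.3, 260.7], 133, [404, 253, 20, 17])
([219.4, 290.7], 259, [210, 282, 19, 21])
([248.9, 287.3], 21, [247, 285, 5, 6])
([446.6, 288.6], 37, [444, 286, 6, 7])
([287.8, 295.8], 18, [286, 293, 4, 6])
([403.3, 296.7], 30, [401, 294, 6, 7])
([327.8, 301.0], 17, [326, 299, 5, 5])
scene
([201.5, 58.4], 23656, [90, 0, 220, 151])
([477.6, 32.5], 8867, [408, 0, 146, 80])
([596.8, 95.3], 202, [589, 76, 16, 45])
([579.7, 142.1], 2664, [543, 82, 69, 114])
([602.1, 104.6], 19, [599, 99, 6, 12])
([607.2, 105.8], 13, [605, 103, 6, 7])
([612.3, 123.2], 216, [600, 114, 23, 19])
([596.1, 120.4], 15, [594, 119, 5, 4])
([214.5, 149.2], 262, [204, 142, 23, 16])
([280.4, 160.1], 19, [279, 156, 3, 10])
([195.3, 288.7], 3633, [154, 246, 86, 86])
([391.0, 250.4], 36, [389, 246, 5, 11])
([445.6, 335.1], 417, [434, 325, 24, 22])
([267.9, 388.9], 564, [239, 369, 50, 33])
```

View pics/t2.png

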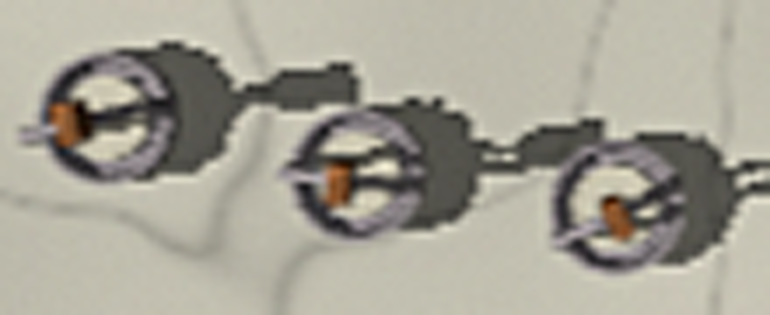

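View pics/t3.png

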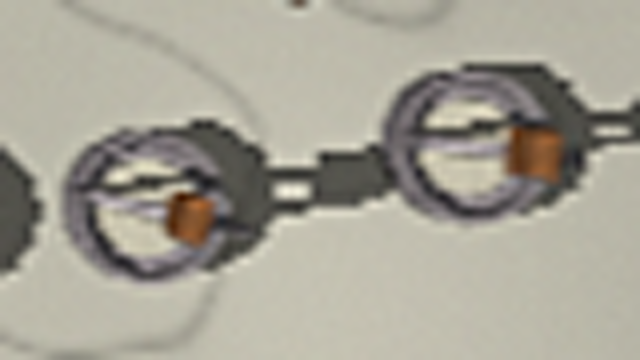

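View pics/s2.png

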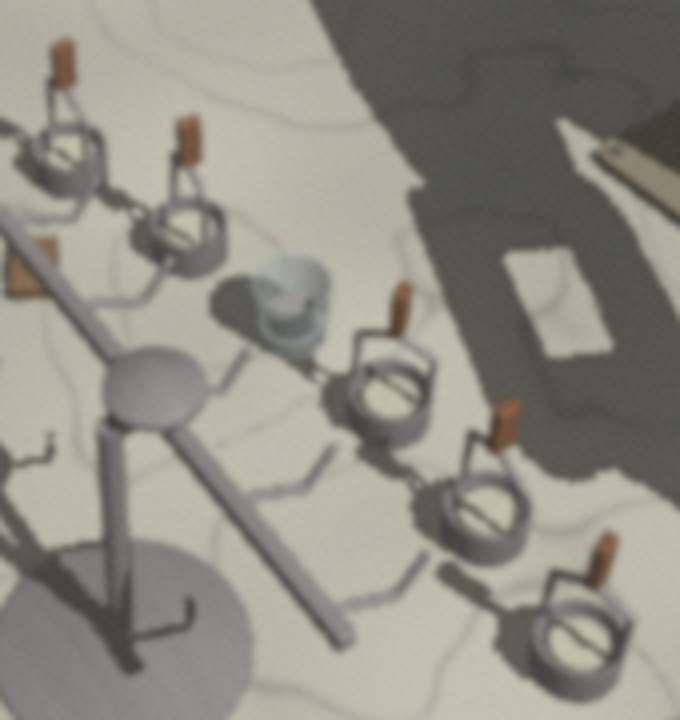

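```bash
python3 - <<'E'
from h import *
t=cam('top');s=cam('scene')
T=[(248.9,287.3),(287.8,295.8),(327.8,301),(403.3,296.7),(446.6,288.6)]
S=[(416,285),(391.8,251.3),(365.3,222.3),(312,180.3),(281,161)]
for a,b in zip(T,S):
    p,e=tri([ray(t,*a),ray(s,*b)]);print(np.round(p,1),np.round(e,1),'top@120',np.round(onz(t,*a,120),1))
# cup rims from gradient-free: print candidates from t2/t3 crops
for n,c in zip('12345',[(240+109/7,270+116/7),(240+360/7,270+174/7),(240+620/7,270+207/7),(380+145/8,270+205/8),(380+470/8,270+145/8)]): print('cup',n,np.round(onz(t,*c,34),1))
# bar ends (crop t1: /3 +200,180), top z 232
a=onz(t,200+130/3,180+95/3,230);b=onz(t,200+541/3,180+127/3,230)
print('bar',a,b,np.linalg.norm(a-b),(a+b)/2,'yaw',np.degrees(np.arctan2(*( (a-b)[:2]*[-1,1]))))
print('foot',onz(t,200+343/3,180+111/3,8),'dome',onz(t,200+334/3,180+107/3,247))
print('diya',onz(t,200+60/3,180+330/3,28), 'block',onz(t,413.3,260.7,10))
for u,v in [(143,162),(237,170),(425,186),(519,191),(330,175)]: print('tip',np.round(onz(t,200+u/3,180+v/3,238),1))
E
```

```text
[463.3 228.  118.6] [1.1 1.1] top@120 [464.  226.9 120. ]
[436.4 114.9 116.7] [2.5 2.5] top@120 [438.2 112.8 120. ]
[420.4  -2.8 114.1] [1.8 1.8] top@120 [422.   -4.1 120. ]
[ 430.8 -224.8  112.3] [1.9 1.9] top@120 [ 432.5 -224.6  120. ]
[ 452.9 -351.9  112.3] [2.5 2.5] top@120 [ 454.9 -351.4  120. ]
cup 1 [464.4 220.4  34. ]
cup 2 [437.6 108.3  34. ]
cup 3 [421.9  -7.4  34. ]
cup 4 [ 432.2 -224.2   34. ]
cup 5 [ 454.3 -351.1   34. ]
bar [670.93513428 223.80338718 230.        ] [ 637.91571241 -147.10763159  230.        ] 372.37785388355235 [654.42542335  38.3478778  230.        ] yaw -5.087202451525517
foot [685.27936984  35.1792146    8.        ] dome [655.61741074  38.84723116 247.        ]
diya [454.59960594 333.28580126  28.        ] block [ 541.47386978 -278.94128062   10.        ]
tip [609.1 210.6 238. ]
tip [601.  126.3 238. ]
tip [585.  -41.6 238. ]
tip [ 579.7 -125.4  238. ]
tip [595.7  43.1 238. ]
```

```bash
cat >> h.py <<'E'
def go(x,y,z,yaw):
    "print shift in tool axes (m) and turn about tool z (rad)"
    s=st(); R=Ro.from_euler('xyz',s['tcp_rot'],degrees=True); d=R.inv().apply(np.array([x,y,z])-s['tool_pos'])/1000
    Rt=Ro.from_euler('xyz',[180,0,yaw],degrees=True); w=(R.inv()*Rt).as_rotvec()
    print('shift',np.round(d,4),'rot',np.round(w,4),'rows',round(max(np.linalg.norm(d)/.0417,np.degrees(np.linalg.norm(w))/7.16),1))
O=np.array([655,38.5]);YAW=np.radians(-5.1)
def hook(yo,front=0):
    xh=np.array([np.cos(YAW),np.sin(YAW)]);yh=np.array([-xh[1],xh[0]]); return O-(43+front)*xh+yo*yh
E
python3 -c "
from h import *
go(463,225,215,175)"
```

```text
t 0.45 tcp [223.5 556.8 231.2] rpy [-179.99   -0.    158.12] F [-0.2 -0.1  0.3] gap 85.0
shift [-0.3459 -0.2186  0.0163] rot [-2.000e-04 -1.000e-04 -2.945e-01] rows 9.8
```

Call:
jog_arm --pt "-0.346 -0.219 0.016 0 0 -0.295 0.4" --pt "-0.346 -0.219 0.016 0 0 -0.295 0.4" --pt "-0.346 -0.219 0.016 0 0 -0.295 0.4" --pt "-0.346 -0.219 0.016 0 0 -0.295 0.4" --pt "-0.346 -0.219 0.016 0 0 -0.295 0.4"

```text
time: 0.87
tool_pos: [344.1, 389.2, 223.4]
tcp_rot: [180.0, 0.0, 175.1]
ft_force: [1.8, -0.3, 0.4]
finger_gap: 51.1
```

```bash
python3 -c "
from h import *
go(463,225,215,175)"
```

```text
t 0.87 tcp [344.1 389.2 223.4] rpy [1.7998e+02 2.0000e-02 1.7509e+02] F [ 1.8 -0.3  0.4] gap 51.1
shift [-0.1325 -0.1534  0.0084] rot [0.0003 0.0004 0.0016] rows 4.9
```

Call:
jog_arm --pt "-0.132 -0.153 0.008 0 0 0 0.4" --pt "-0.132 -0.153 0.008 0 0 0 0.4" --pt "-0.132 -0.153 0.008 0 0 0 0.4" --pt "-0.132 -0.153 0.008 0 0 0 0.4" --pt "-0.132 -0.153 0.008 0 0 0 0.4"

```text
time: 1.28
tool_pos: [462.9, 224.4, 215.5]
tcp_rot: [-180.0, 0.0, 175.0]
ft_force: [0.4, 0.6, -0.2]
finger_gap: 51.4
```

```bash
python3 -c "
from h import *
st()
d=cam('wrist');cv2.imwrite('pics/w1.png',d['pixels'][:,:,::-1])
print(d['origin'],d['attitude'])
st()
print(proj(d,(463,228,118)),proj(d,(464,221,34)))"
```

```text
t 1.28 tcp [462.9 224.4 215.5] rpy [-1.8000e+02  5.0000e-02  1.7499e+02] F [ 0.4  0.6 -0.2] gap 51.4
[385.38872285 231.01089209 357.33509775] [1.62427468e+02 5.31885237e-03 8.49414540e+01]
t 1.33 tcp [465.9 219.8 215.2] rpy [-1.7982e+02  1.5000e-01  1.7481e+02] F [ 1.2 -4.2 -0.5] gap 51.4
[326.06657926 243.77088915] [317.89322634 219.22935852]
```

View pics/w1.png

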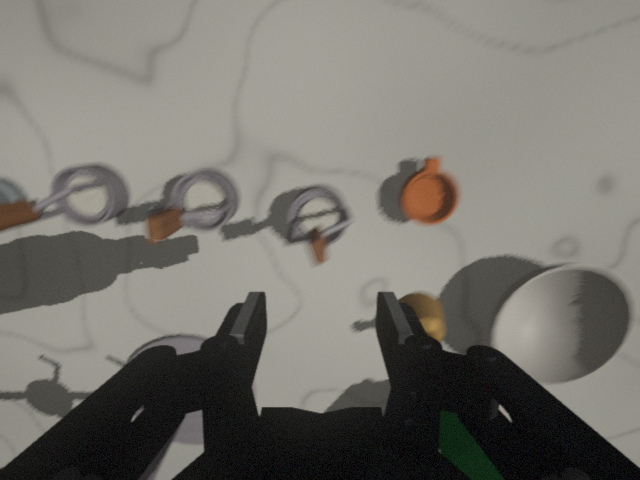

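```bash
python3 -c "
from h import *
d=cam('wrist');crop(d,270,170,370,280,7,'w1z.png');crop(d,30,150,250,260,3.5,'w1y.png')
print(d['origin'],d['attitude'])
print('tab',onz(d,318,247,115))
go(465,222,98,175)"
```

```text
[388.17380457 227.10001735 356.8449218 ] [162.32572487   0.18050376  84.76025397]
tab [469.01620113 216.68051575 115.        ]
t 1.38 tcp [464.1 222.5 215.2] rpy [-1.7991e+02  6.0000e-02  1.7471e+02] F [-0.9  0.5 -0.3] gap 51.0
shift [-0.0008 -0.0002  0.1172] rot [-0.0015  0.0011 -0.0051] rows 2.8
```

View pics/w1z.png

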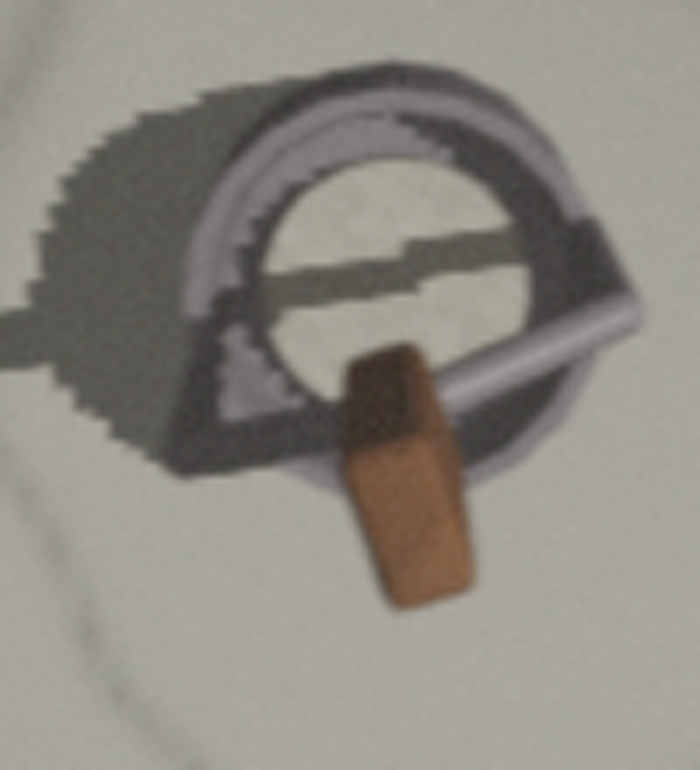

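View pics/w1y.png

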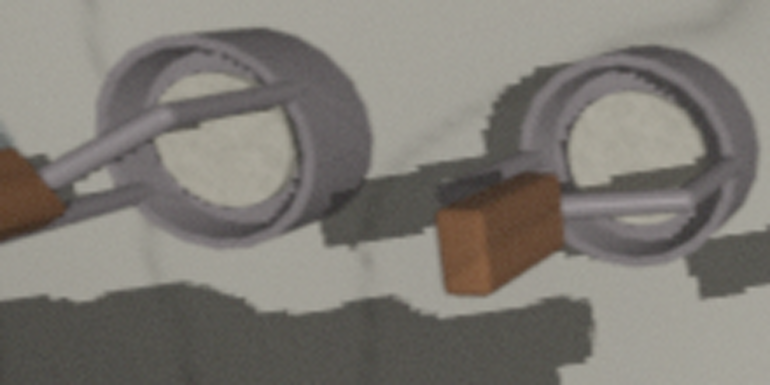

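```bash
python3 -c "
from h import *
d=cam('wrist')
print('tabtop',onz(d,270+412/7,170+520/7,136),onz(d,270+395/7,170+400/7,92))
go(465,222,98,193)"
```

```text
tabtop [458.89497628 228.12672908 136.        ] [458.36387038 227.10427913  92.        ]
t 1.43 tcp [462.8 224.6 215.2] rpy [-179.98    0.    174.76] F [-0.1  0.7  0.5] gap 50.9
shift [-0.0024 -0.0024  0.1172] rot [-3.000e-04 -0.000e+00 -3.184e-01] rows 2.8
```

Call:
jog_arm --pt "0.003 0.004 0.02 0 0 -0.12 0.4" --pt "0.003 0.004 0.03 0 0 -0.24 0.4" --pt "0.003 0.004 0.04 0 0 -0.318 0.4" --pt "0.003 0.004 0.06 0 0 -0.318 0.4" --pt "0.003 0.004 0.06 0 0 -0.318 0.4"

```text
time: 1.85
tool_pos: [456.2, 231.5, 151.7]
tcp_rot: [-180.0, -0.3, -166.7]
ft_force: [-0.7, -0.3, -1.4]
finger_gap: 51.4
```

```bash
python3 -c "
from h import *
go(461,227.5,98,193)
d=cam('wrist');cv2.imwrite('pics/w2.png',d['pixels'][:,:,::-1])"
```

```text
t 1.85 tcp [456.2 231.5 151.7] rpy [-179.98   -0.31 -166.67] F [-0.7 -0.3 -1.4] gap 51.4
shift [-0.004  -0.005   0.0537] rot [-0.0003 -0.0055  0.0058] rows 1.3
```

View pics/w2.png

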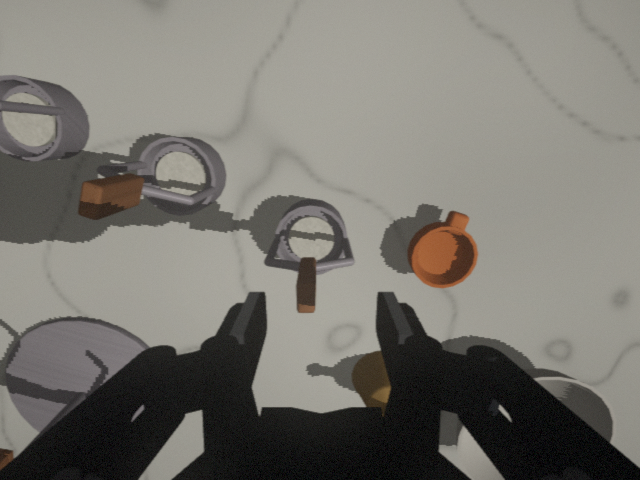

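Call:
jog_arm --pt "-0.004 -0.006 0.03 0 0 0 0.4" --pt "-0.004 -0.006 0.054 0 0 0 0.4" --pt "-0.004 -0.006 0.054 0 0 0 0.4" --pt "-0.004 -0.006 0.054 0 0 0 0.4"

```text
time: 2.23
tool_pos: [463.2, 226.4, 101.3]
tcp_rot: [-180.0, -0.1, -166.7]
ft_force: [0.6, 0.6, 1.8]
finger_gap: 51.0
```

```bash
python3 -c "
from h import *
st()
d=cam('wrist');cv2.imwrite('pics/w3.png',d['pixels'][:,:,::-1])"
```

```text
t 2.23 tcp [463.2 226.4 101.3] rpy [-1.7999e+02 -1.4000e-01 -1.6674e+02] F [0.6 0.6 1.8] gap 51.0
```

View pics/w3.png

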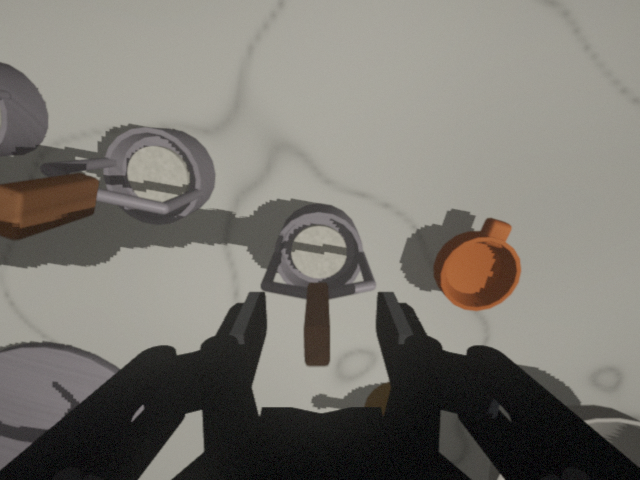

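Call:
jog_arm --pt "0 0 0.002 0 0 0 1" --pt "0 0 0.002 0 0 0 1" --pt "0 0 0.002 0 0 0 1" --pt "0 0 0.002 0 0 0 1" --pt "0 0 0.002 0 0 0 1" --newtons 40

```text
time: 2.7
tool_pos: [465.0, 226.4, 100.5]
tcp_rot: [180.0, 0.1, -166.8]
ft_force: [-1.1, -1.5, 5.4]
finger_gap: 9.4
```

```bash
python3 -c "
from h import *
st()
d=cam('wrist');cv2.imwrite('pics/w4.png',d['pixels'][:,:,::-1])
for n,y in zip(['l2','l1','c','r1','r2'],[170,85,0,-85,-170]): print(n,hook(y),hook(y,55))
h=hook(170,55);go(h[0],h[1],264,174.9)"
```

```text
t 2.7 tcp [465.  226.4 100.5] rpy [ 1.7999e+02  1.0000e-01 -1.6676e+02] F [-1.1 -1.5  5.4] gap 9.4
l2 [627.28226465 211.64943589] [572.50000606 216.53862221]
l1 [619.72624942 126.98594533] [564.94399082 131.87513165]
c [612.17023419  42.32245477] [557.38797559  47.21164109]
r1 [604.61421895 -42.34103579] [549.83196036 -37.45184947]
r2 [ 597.05820372 -127.00452635] [ 542.27594512 -122.11534003]
t 2.75 tcp [465.  226.4 100.5] rpy [ 1.7999e+02  1.0000e-01 -1.6676e+02] F [-1.  -0.9  5.8] gap 9.5
shift [-0.1027 -0.0342 -0.1633] rot [0.0004 0.0017 0.3201] rows 4.7
```

View pics/w4.png

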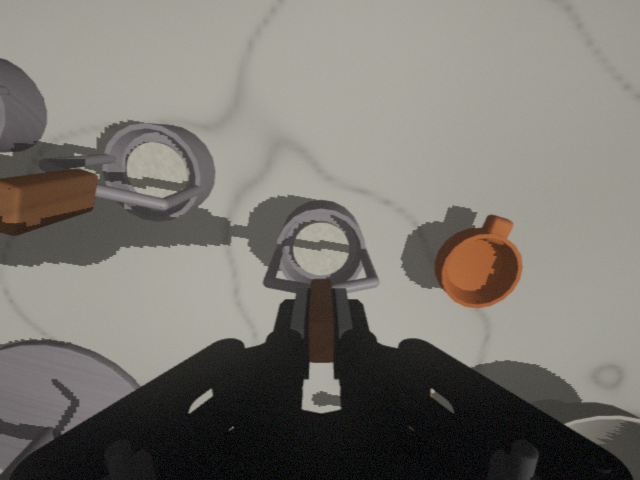

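Call:
jog_arm --pt "0 0 -0.04 0 0 0 1" --pt "-0.01 -0.01 -0.08 0 0 0.1 1" --pt "-0.03 -0.02 -0.12 0 0 0.2 1" --pt "-0.06 -0.03 -0.15 0 0 0.3 1" --pt "-0.09 -0.034 -0.164 0 0 0.32 1"

```text
time: 3.17
tool_pos: [561.1, 213.4, 268.2]
tcp_rot: [179.9, 0.3, 174.6]
ft_force: [1.2, -0.2, -0.1]
finger_gap: 9.3
```

Call:
jog_arm --pt "-0.01 0.002 0 0 0 0 1" --pt "-0.01 0.002 0 0 0 0 1" --pt "-0.01 0.002 0 0 0 0 1"

```text
time: 3.42
tool_pos: [569.6, 214.6, 262.3]
tcp_rot: [-180.0, -0.1, 174.9]
ft_force: [0.1, -0.6, -2.5]
finger_gap: 9.6
```

```bash
python3 -c "
from h import *
h=hook(170,0);go(h[0],h[1],264,174.9)
d=cam('wrist');cv2.imwrite('pics/w5.png',d['pixels'][:,:,::-1])
d=cam('scene');crop(d,200,120,480,350,2.8,'s5.png')
st()"
```

```text
t 3.42 tcp [569.6 214.6 262.3] rpy [-1.7997e+02 -1.1000e-01  1.7489e+02] F [ 0.1 -0.6 -2.5] gap 9.6
shift [-0.0577  0.0022 -0.0018] rot [-0.0006 -0.0019 -0.0001] rows 1.4
t 3.52 tcp [568.5 214.6 261.9] rpy [-1.7995e+02 -1.6000e-01  1.7493e+02] F [-0.1 -0.5 -2.4] gap 9.2
```

View pics/w5.png

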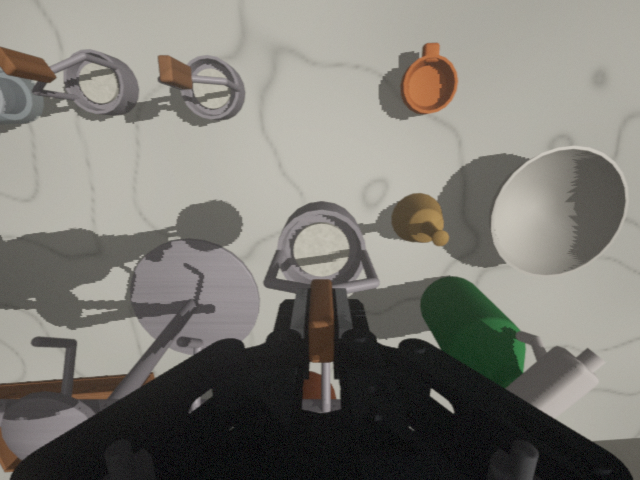

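View pics/s5.png

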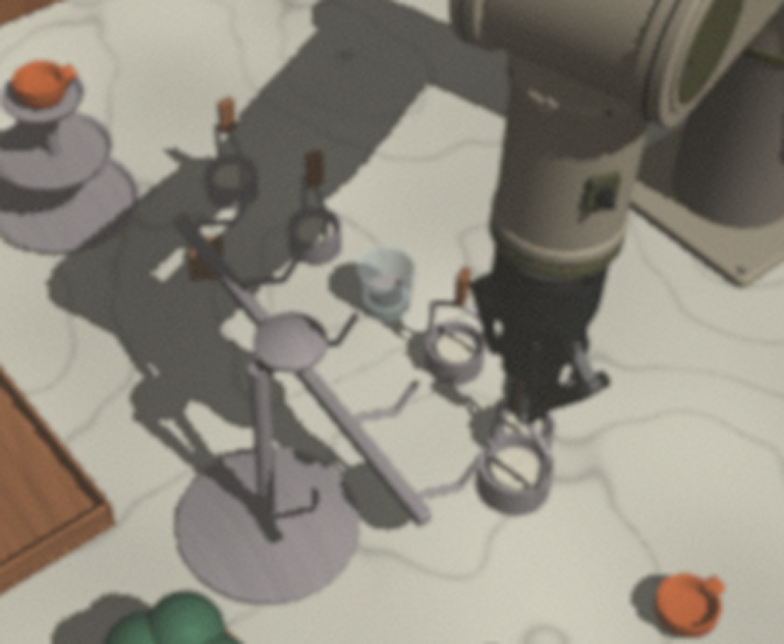

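Call:
jog_arm --pt "-0.03 0.001 0 0 0 0 1" --pt "-0.06 0.002 0 0 0 0 1" --pt "-0.06 0.002 0 0 0 0 1" --pt "-0.06 0.002 0.01 0 0 0 1" --pt "-0.06 0.002 0.015 0 0 0 1"

```text
time: 3.93
tool_pos: [628.5, 211.5, 246.4]
tcp_rot: [-180.0, -0.1, 174.9]
ft_force: [-0.1, -0.7, -1.9]
finger_gap: 9.6
```

```bash
python3 -c "
from h import *
h=hook(170,0);go(h[0],h[1],229,174.9)
d=cam('wrist');crop(d,220,180,420,430,3-.6,'w6.png')
d=cam('scene');crop(d,330,220,450,330,5,'s6.png')
st()"
```

```text
t 3.93 tcp [628.5 211.5 246.4] rpy [-1.7997e+02 -1.3000e-01  1.7493e+02] F [-0.1 -0.7 -1.9] gap 9.6
shift [0.0012 0.     0.0174] rot [-0.0005 -0.0022  0.0005] rows 0.4
t 4.03 tcp [627.7 211.6 246.2] rpy [-179.94   -0.2   174.95] F [-0.8 -0.3 -2.5] gap 9.5
```

View pics/w6.png

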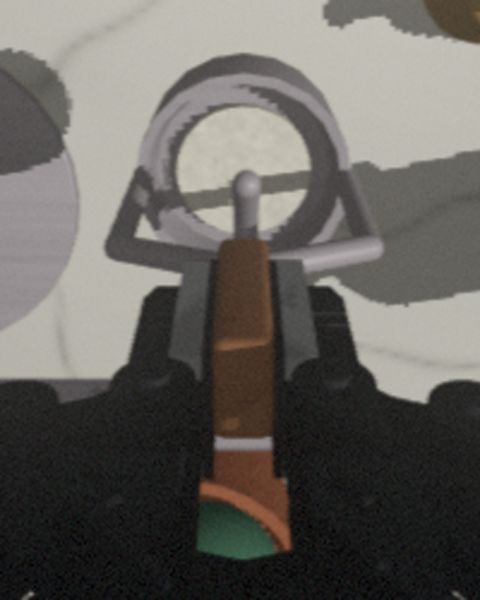

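View pics/s6.png

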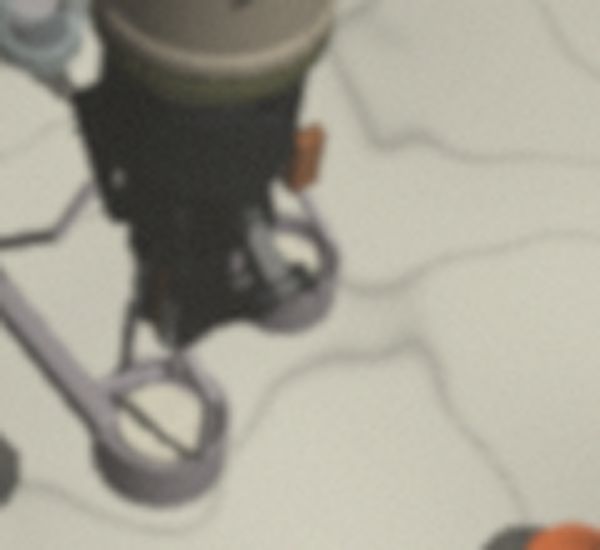

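Call:
jog_arm --pt "0 0 0.015 0 0 0 1" --pt "0 0 0.025 0 0 0 1" --pt "0 0 0.035 0 0 0 1" --pt "0 0 0.042 0 0 0 1" --pt "0 0 0.042 0 0 0 1"

```text
time: 4.45
tool_pos: [629.5, 210.8, 204.6]
tcp_rot: [-179.9, -0.0, 174.9]
ft_force: [3.9, -1.6, -0.2]
finger_gap: 9.3
```

```bash
python3 -c "
from h import *
d=cam('scene');crop(d,220,160,450,330,3.4,'s7.png')
st()"
```

```text
t 4.5 tcp [629.7 211.  205.4] rpy [-179.97    0.    174.9 ] F [ 3.7 -1.9  0.7] gap 9.5
```

View pics/s7.png

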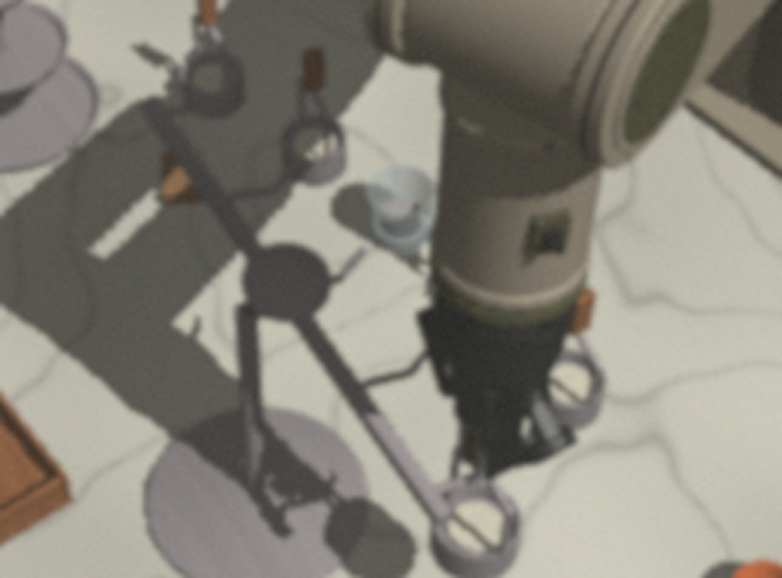

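Call:
jog_arm --pt "-0.002 0 0.002 0 0 0 0.85" --pt "-0.002 0 0.002 0 0 0 0.75" --pt "-0.002 0 0.002 0 0 0 0.6" --pt "-0.002 0 0.002 0 0 0 0.6" --pt "-0.002 0 -0.015 0 0 0 0.6"

```text
time: 4.92
tool_pos: [629.6, 210.9, 217.2]
tcp_rot: [-179.9, -0.4, 174.9]
ft_force: [0.4, 0.6, -0.0]
finger_gap: 34.1
```

```bash
python3 -c "
from h import *
st()
d=cam('scene');crop(d,220,160,450,330,3.4,'s8.png')
d=cam('wrist');crop(d,220,180,420,430,2.4,'w8.png')
"
```

```text
t 4.92 tcp [629.6 210.9 217.2] rpy [-179.88   -0.37  174.92] F [ 0.4  0.6 -0. ] gap 34.1
```

View pics/s8.png

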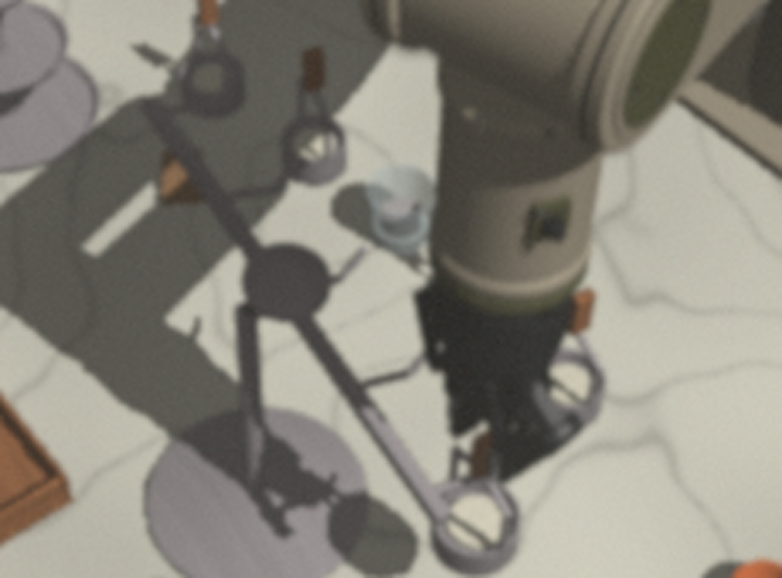

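View pics/w8.png

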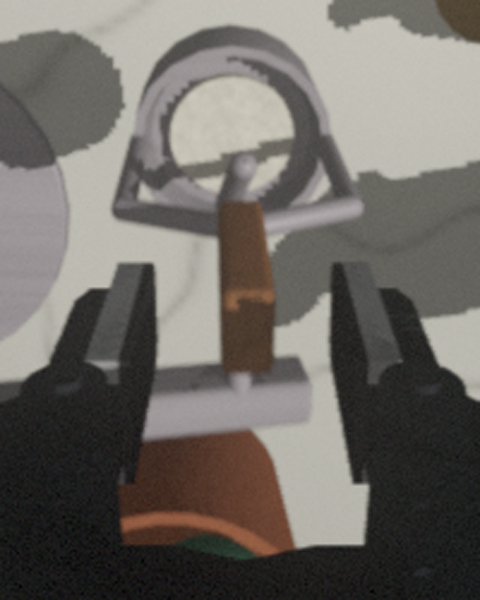

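Call:
jog_arm --pt "0 0 -0.04 0 0 0 0.5" --pt "0 0 -0.075 0 0 0 0.5" --pt "0.02 -0.035 -0.085 0 0 0 0.4" --pt "0.03 -0.075 -0.085 0 0 0 0.4" --pt "0.04 -0.115 -0.085 0 0 0 0.4"

```text
time: 5.43
tool_pos: [581.8, 100.1, 307.7]
tcp_rot: [180.0, 0.2, 175.0]
ft_force: [0.7, -0.9, 0.1]
finger_gap: 51.2
```

Call:
jog_arm --pt "0.01 -0.04 0 0 0 0 0.4" --pt "0.02 -0.08 0 0 0 0 0.4" --pt "0.03 -0.12 0 0 0 0 0.4" --pt "0.04 -0.16 0 0 0 0 0.4" --pt "0.05 -0.2 0.01 0 0 0 0.4"

```text
time: 5.85
tool_pos: [514.4, -95.6, 298.5]
tcp_rot: [-180.0, 0.2, 174.9]
ft_force: [1.1, -0.7, 0.7]
finger_gap: 51.5
```

Call:
jog_arm --pt "0.01 -0.04 0.01 0 0 0 0.4" --pt "0.02 -0.08 0.02 0 0 0 0.4" --pt "0.03 -0.12 0.04 0 0 0 0.4" --pt "0.035 -0.16 0.06 0 0 0 0.4" --pt "0.04 -0.2 0.08 0 0 0 0.4"

```text
time: 6.27
tool_pos: [458.5, -280.5, 221.6]
tcp_rot: [-180.0, 0.1, 174.9]
ft_force: [1.2, 0.1, -0.1]
finger_gap: 51.3
```

```bash
python3 -c "
from h import *
go(452,-351,190,175)
d=cam('top');crop(d,200,180,460,320,3,'t9.png')
"
```

```text
t 6.27 tcp [ 458.5 -280.5  221.6] rpy [-1.7995e+02  9.0000e-02  1.7490e+02] F [ 1.2  0.1 -0.1] gap 51.3
shift [ 0.0002 -0.0707  0.0316] rot [-0.0009  0.0016 -0.0017] rows 1.9
```

View pics/t9.png

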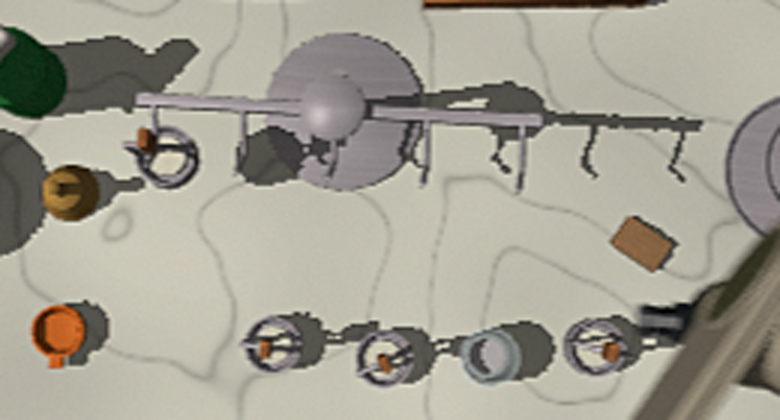

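Call:
jog_arm --pt "0 -0.035 0.015 0 0 0 0.4" --pt "0 -0.065 0.03 0 0 0 0.4" --pt "0 -0.065 0.03 0 0 0 0.4" --pt "0 -0.065 0.03 0 0 0 0.4"

```text
time: 6.65
tool_pos: [452.3, -344.1, 190.2]
tcp_rot: [179.9, -0.1, 174.8]
ft_force: [0.3, 0.7, 0.1]
finger_gap: 51.2
```

```bash
python3 -c "
from h import *
go(452,-351,100,175)
d=cam('wrist');crop(d,200,120,440,320,3,'w10.png')
"
```

```text
t 6.65 tcp [ 452.3 -344.1  190.2] rpy [ 1.7990e+02 -1.2000e-01  1.7477e+02] F [0.3 0.7 0.1] gap 51.2
shift [-0.0005 -0.0071  0.0902] rot [ 0.0017 -0.0021 -0.004 ] rows 2.2
```

View pics/w10.png

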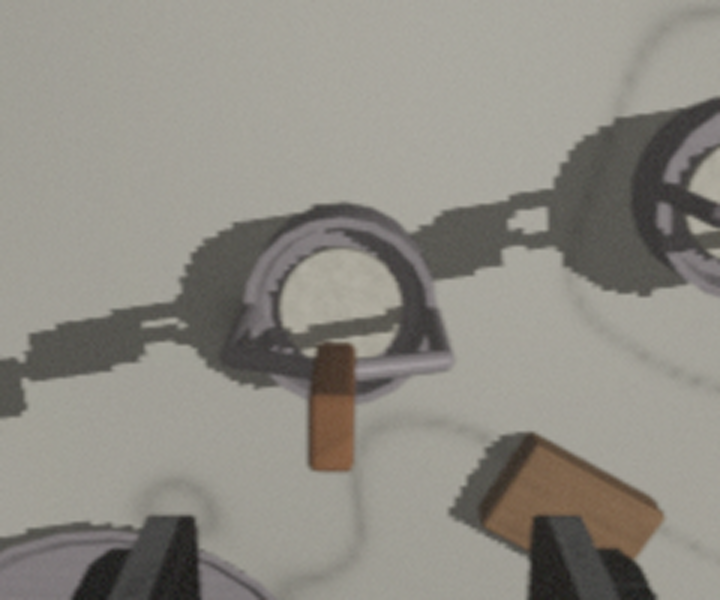

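Call:
jog_arm --pt "0.001 -0.007 0.035 0 0 0 0.4" --pt "0.001 -0.007 0.07 0 0 0 0.4" --pt "0.001 -0.007 0.09 0 0 0 0.4" --pt "0.001 -0.007 0.09 0 0 0 0.4"

```text
time: 7.03
tool_pos: [449.8, -346.8, 97.2]
tcp_rot: [179.7, -0.3, 175.0]
ft_force: [-0.6, 1.5, -1.2]
finger_gap: 51.3
```

```bash
python3 -c "
from h import *
st()
d=cam('wrist');crop(d,200,220,440,420,3,'w11.png')
"
```

```text
t 7.03 tcp [ 449.8 -346.8   97.2] rpy [179.72  -0.33 174.99] F [-0.6  1.5 -1.2] gap 51.3
```

View pics/w11.png

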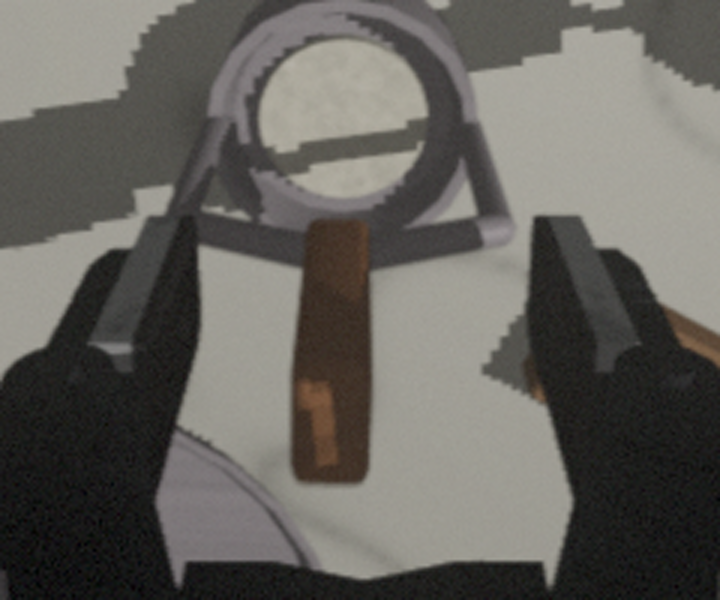

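Call:
jog_arm --pt "0 -0.005 -0.002 0 0 0 0.6" --pt "0 -0.005 -0.002 0 0 0 1" --pt "0 -0.005 -0.002 0 0 0 1" --pt "0 -0.005 -0.002 0 0 0 1" --pt "0 -0.005 -0.002 0 0 0 1"

```text
time: 7.5
tool_pos: [452.6, -355.8, 106.2]
tcp_rot: [-179.9, 0.2, 174.9]
ft_force: [-0.5, 1.9, 6.5]
finger_gap: 9.3
```

```bash
python3 -c "
from h import *
d=cam('wrist');crop(d,200,220,440,420,3,'w12.png')
h=hook(-170,58);go(h[0],h[1],290,174.9)
d=cam('scene');crop(d,220,100,450,330,2.6,'s12.png')
"
```

```text
t 7.55 tcp [ 452.6 -355.8  106.2] rpy [-1.7992e+02  1.7000e-01  1.7491e+02] F [0.5 2.5 5.9] gap 9.2
shift [-0.0661  0.2405 -0.1839] rot [-0.0013  0.0029  0.0002] rows 7.4
```

View pics/w12.png

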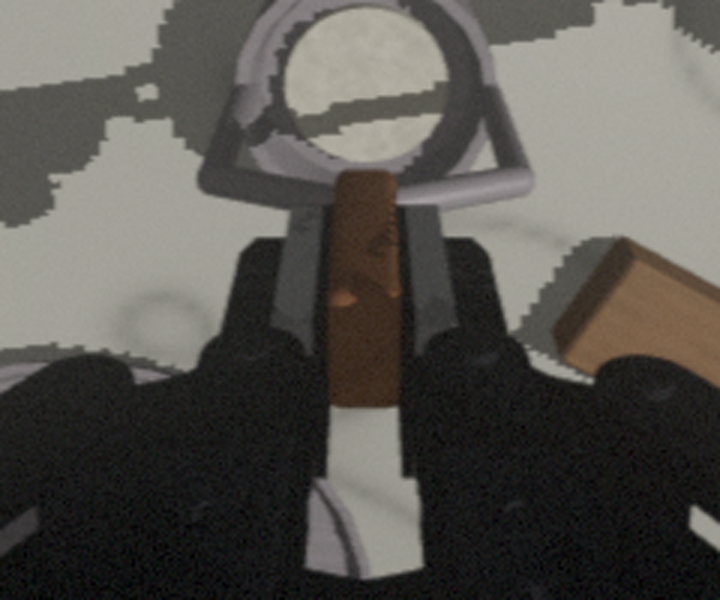

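View pics/s12.png

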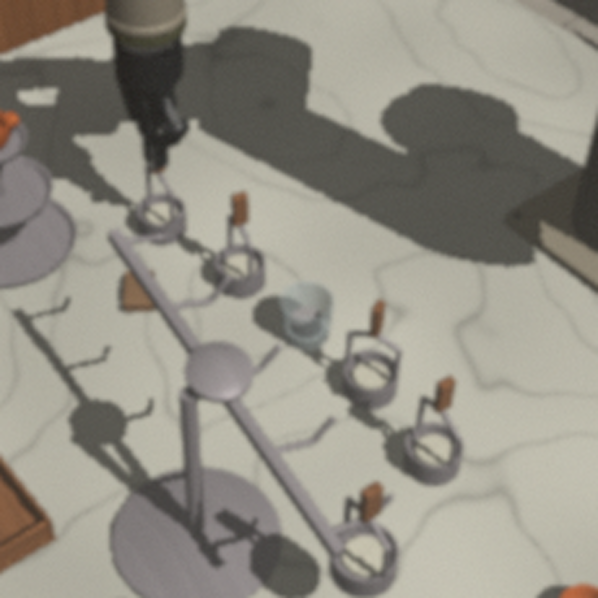

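Call:
jog_arm --pt "0 0 -0.041 0 0 0 1" --pt "-0.01 0.01 -0.08 0 0 0 1" --pt "-0.03 0.03 -0.11 0 0 0 1" --pt "-0.045 0.055 -0.14 0 0 0 1" --pt "-0.06 0.085 -0.16 0 0 0 1"

```text
time: 8.02
tool_pos: [519.9, -276.6, 268.5]
tcp_rot: [-179.8, 0.3, 174.8]
ft_force: [0.8, -0.3, -1.0]
finger_gap: 9.1
```

Call:
jog_arm --pt "-0.003 0.04 -0.01 0 0 0 1" --pt "-0.005 0.08 -0.02 0 0 0 1" --pt "-0.005 0.12 -0.024 0 0 0 1" --pt "-0.005 0.15 -0.024 0 0 0 1" --pt "-0.005 0.15 -0.024 0 0 0 1"

```text
time: 8.43
tool_pos: [537.7, -121.6, 289.4]
tcp_rot: [179.9, 0.1, 175.2]
ft_force: [-0.9, 0.0, -2.0]
finger_gap: 9.3
```

```bash
python3 -c "
from h import *
d=cam('wrist');crop(d,120,180,520,480,2,'w13.png')
h=hook(-170,0);go(h[0],h[1],292,174.9)
d=cam('scene');crop(d,220,100,450,330,2.6,'s13.png')
st()
"
```

```text
t 8.48 tcp [ 537.4 -124.2  288.9] rpy [1.7999e+02 8.0000e-02 1.7516e+02] F [ 0.4 -0.7 -1.2] gap 9.3
shift [-0.0597  0.0022 -0.003 ] rot [0.0002 0.0015 0.0046] rows 1.4
t 8.53 tcp [ 537.1 -125.9  288.6] rpy [-1.7997e+02  5.0000e-02  1.7506e+02] F [ 0.3 -0.5 -1.7] gap 9.4
```

View pics/w13.png

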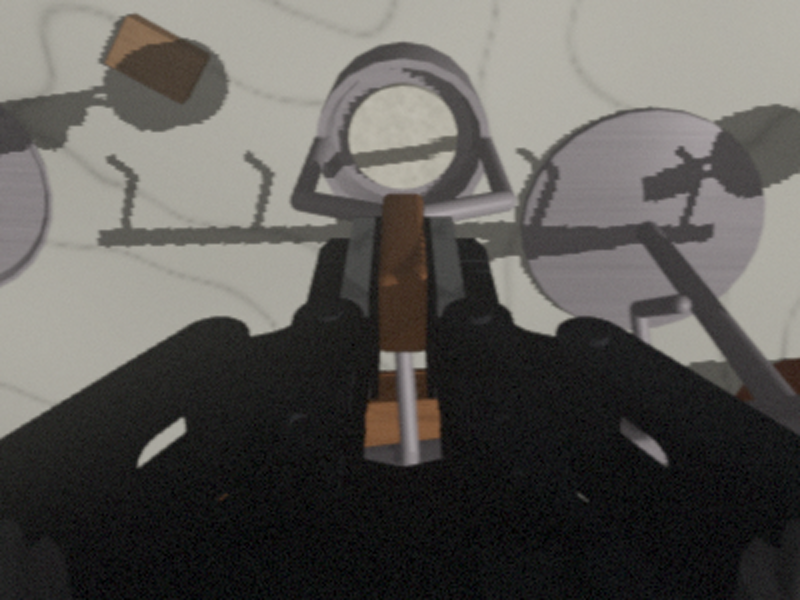

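View pics/s13.png

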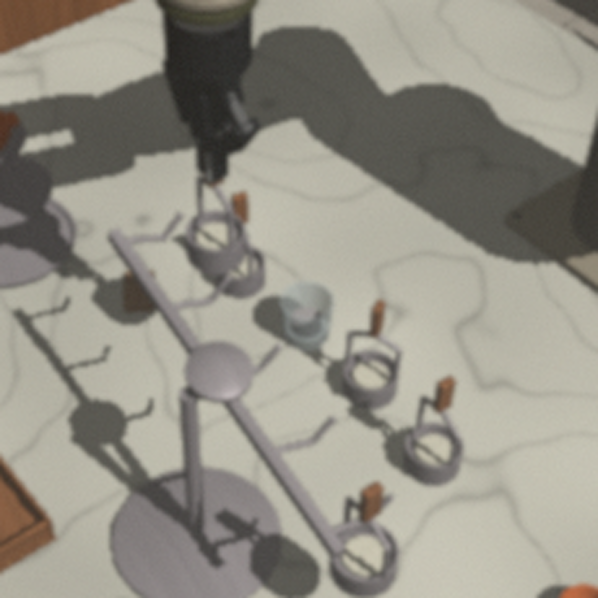

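Call:
jog_arm --pt "-0.03 0.001 -0.003 0 0 0 1" --pt "-0.062 0.001 -0.003 0 0 0 1" --pt "-0.062 0.001 -0.003 0 0 0 1" --pt "-0.062 0.001 -0.003 0 0 0 1"

```text
time: 8.87
tool_pos: [599.0, -133.0, 288.8]
tcp_rot: [180.0, -0.2, 174.8]
ft_force: [-0.4, 0.8, -1.5]
finger_gap: 9.3
```

```bash
python3 -c "
from h import *
d=cam('wrist');crop(d,120,180,520,480,2,'w14.png')
d=cam('scene');crop(d,220,100,350,200,5,'s14.png')
st()
"
```

```text
t 8.97 tcp [ 598.3 -132.7  290.7] rpy [-1.7999e+02 -5.0000e-02  1.7484e+02] F [-0.   0.1 -1.2] gap 9.2
```

View pics/w14.png

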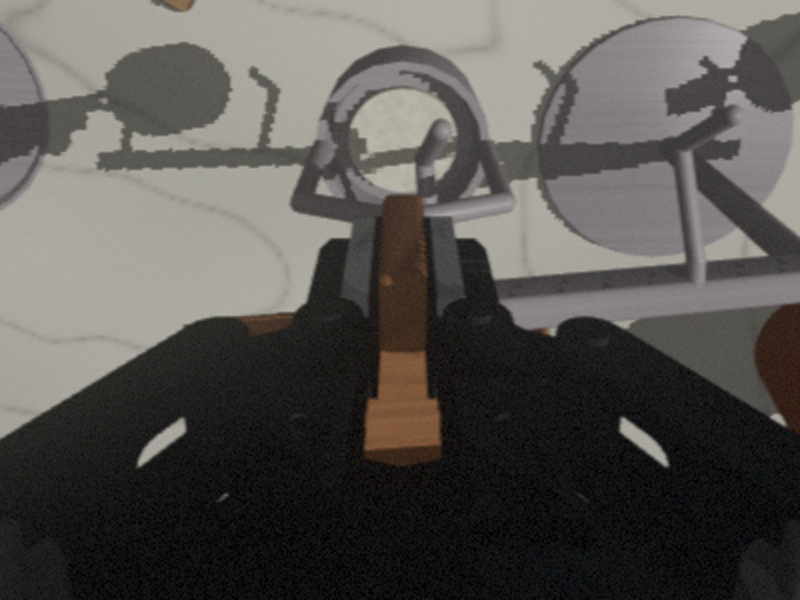

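View pics/s14.png

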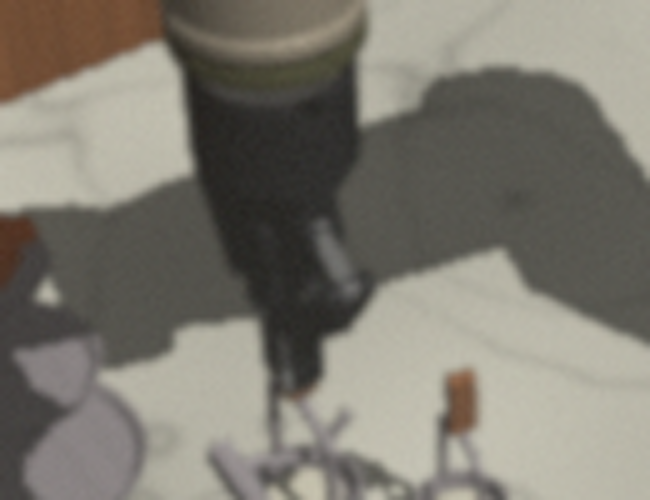

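Call:
jog_arm --pt "0 0.006 0 0 0 0 1" --pt "0 0.006 0.015 0 0 0 1" --pt "0 0.006 0.025 0 0 0 1" --pt "0 0.005 0.035 0 0 0 1" --pt "0 0.005 0.035 0 0 0 1"

```text
time: 9.38
tool_pos: [598.4, -126.5, 253.7]
tcp_rot: [180.0, -0.1, 174.9]
ft_force: [2.2, -0.8, -2.1]
finger_gap: 9.4
```

```bash
python3 -c "
from h import *
st()
d=cam('wrist');crop(d,120,180,520,480,2,'w15.png')
"
```

```text
t 9.38 tcp [ 598.4 -126.5  253.7] rpy [ 1.7998e+02 -9.0000e-02  1.7490e+02] F [ 2.2 -0.8 -2.1] gap 9.4
```

View pics/w15.png

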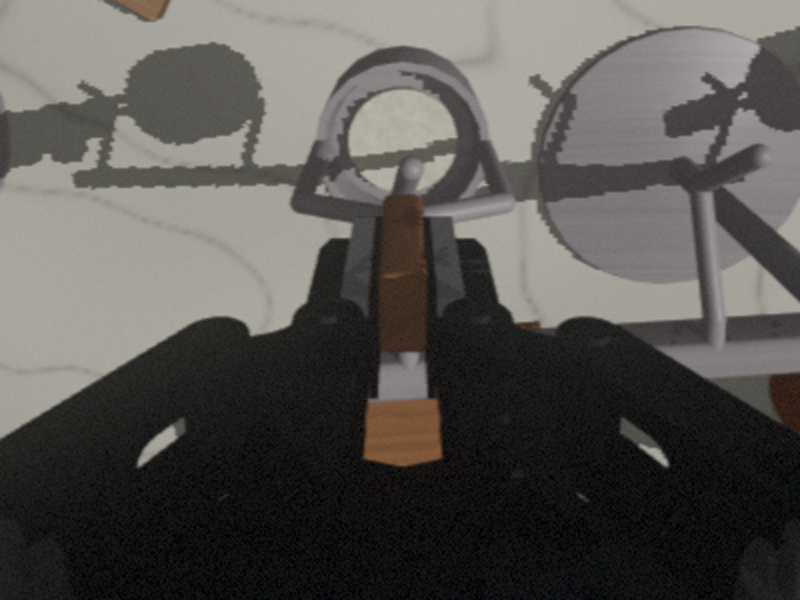

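Call:
jog_arm --pt "-0.001 0 0.01 0 0 0 1" --pt "-0.001 0 0.02 0 0 0 1" --pt "-0.001 0 0.023 0 0 0 1" --pt "-0.001 0 0.023 0 0 0 0.85" --pt "-0.001 0 0.023 0 0 0 0.75"

```text
time: 9.85
tool_pos: [599.9, -126.5, 232.5]
tcp_rot: [180.0, -0.1, 174.9]
ft_force: [0.1, 0.2, -0.0]
finger_gap: 21.1
```

Call:
jog_arm --pt "0 0 0 0 0 0 0.6" --pt "0 0 0 0 0 0 0.6" --pt "0 0 -0.02 0 0 0 0.6" --pt "0 0 -0.06 0 0 0 0.5" --pt "0 0 -0.08 0 0 0 0.5"

```text
time: 10.27
tool_pos: [600.7, -126.7, 316.9]
tcp_rot: [-180.0, 0.2, 174.9]
ft_force: [1.5, 0.2, 2.3]
finger_gap: 42.6
```

```bash
python3 -c "
from h import *
st()
d=cam('wrist');crop(d,120,180,520,480,2,'w16.png')
d=cam('scene');crop(d,220,100,450,330,2.6,'s16.png')
go(438,113,190,175)
"
```

```text
t 10.27 tcp [ 600.7 -126.7  316.9] rpy [-1.7996e+02  1.7000e-01  1.7491e+02] F [1.5 0.2 2.3] gap 42.6
t 10.37 tcp [ 602.3 -127.3  319.5] rpy [-179.88    0.55  174.91] F [0.3 0.1 0.2] gap 42.6
shift [0.1862 0.225  0.1273] rot [-0.002   0.0095 -0.0015] rows 7.6
```

View pics/w16.png

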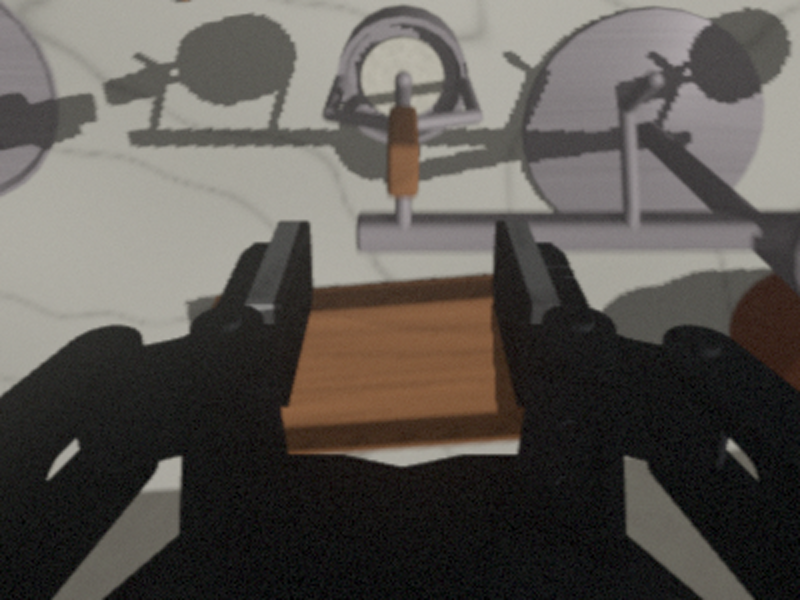

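View pics/s16.png

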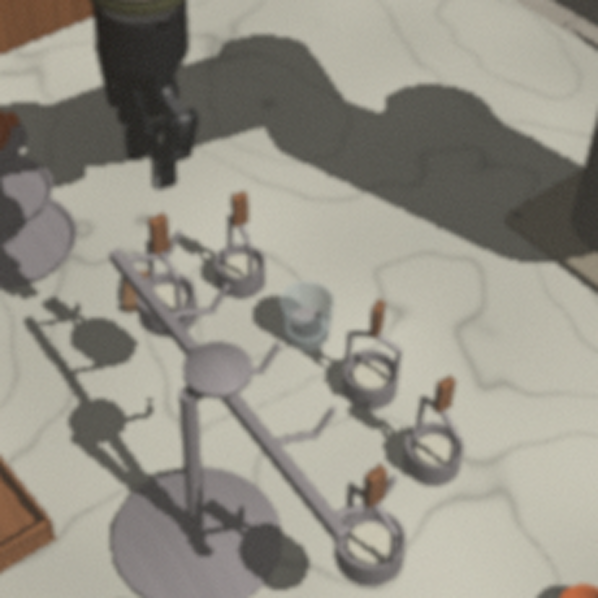

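Call:
jog_arm --pt "0.035 -0.02 0 0 0 0 0.4" --pt "0.07 -0.045 0.01 0 0 0 0.4" --pt "0.1 -0.065 0.03 0 0 0 0.4" --pt "0.125 -0.085 0.055 0 0 0 0.4" --pt "0.145 -0.1 0.085 0 0 0 0.4"

```text
time: 10.78
tool_pos: [445.8, -214.8, 228.4]
tcp_rot: [-179.9, 0.2, 174.9]
ft_force: [0.5, -0.8, -1.0]
finger_gap: 51.3
```

Call:
jog_arm --pt "0.015 -0.012 0.03 0 0 0 0.4" --pt "0.015 -0.012 0.044 0 0 0 0.4" --pt "0.015 -0.012 0.044 0 0 0 0.4" --pt "0.015 -0.012 0.044 0 0 0 0.4"

```text
time: 11.12
tool_pos: [430.4, -223.7, 183.4]
tcp_rot: [179.9, -0.1, 174.9]
ft_force: [0.5, -0.0, 1.3]
finger_gap: 50.8
```

```bash
python3 -c "
from h import *
go(431,-225,100,175)
d=cam('wrist');crop(d,200,120,440,320,3,'w17.png')
"
```

```text
t 11.12 tcp [ 430.4 -223.7  183.4] rpy [ 1.7995e+02 -8.0000e-02  1.7488e+02] F [ 0.5 -0.   1.3] gap 50.8
shift [-0.0009 -0.0013  0.0834] rot [ 0.0009 -0.0014 -0.0021] rows 2.0
```

View pics/w17.png

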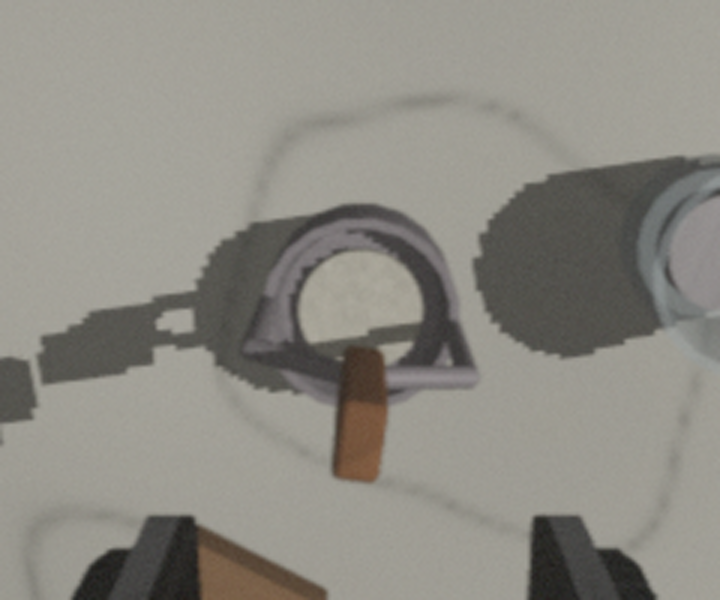

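Call:
jog_arm --pt "0.0 -0.002 0.03 0 0 0.1 0.4" --pt "0.0 -0.002 0.06 0 0 0.13 0.4" --pt "0.0 -0.002 0.081 0 0 0.13 0.4" --pt "0.0 -0.002 0.081 0 0 0.13 0.4" --pt "0.0 -0.002 0.081 0 0 0.13 0.6"

```text
time: 11.58
tool_pos: [431.4, -225.7, 103.7]
tcp_rot: [180.0, -0.0, 167.5]
ft_force: [0.7, -0.3, 1.0]
finger_gap: 40.0
```

```bash
python3 -c "
from h import *
st()
d=cam('wrist');crop(d,200,220,440,420,3,'w18.png')
"
```

```text
t 11.58 tcp [ 431.4 -225.7  103.7] rpy [ 1.7999e+02 -2.0000e-02  1.6754e+02] F [ 0.7 -0.3  1. ] gap 40.0
```

View pics/w18.png

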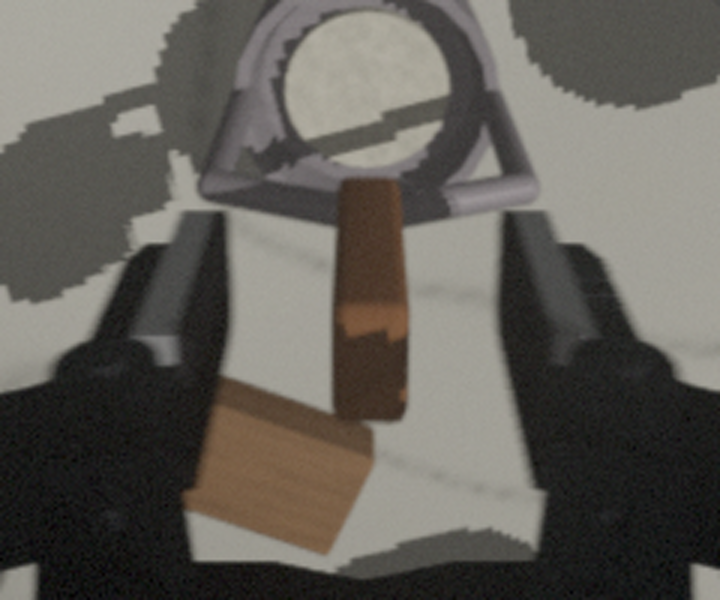

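Call:
jog_arm --pt "0 0.001 0 0 0 0 1" --pt "0 0.001 0 0 0 0 1" --pt "0 0.001 0 0 0 0 1" --pt "0 0.001 0 0 0 0 1" --pt "0 0.001 -0.015 0 0 0 1"

```text
time: 12.05
tool_pos: [430.1, -224.3, 116.8]
tcp_rot: [179.9, -0.1, 167.5]
ft_force: [-0.7, 0.4, -2.8]
finger_gap: 9.5
```

```bash
python3 -c "
from h import *
h=hook(-85,58);go(h[0],h[1],262,174.9)
"
```

```text
t 12.05 tcp [ 430.1 -224.3  116.8] rpy [ 1.7995e+02 -1.3000e-01  1.6747e+02] F [-0.7  0.4 -2.8] gap 9.5
shift [-0.0731  0.2082 -0.1452] rot [ 0.0011 -0.0022 -0.1297] rows 6.3
```

Call:
jog_arm --pt "0.0 0.01 -0.04 0 0 -0.05 1" --pt "0.0 0.03 -0.075 0 0 -0.1 1" --pt "-0.01 0.06 -0.105 0 0 -0.13 1" --pt "-0.02 0.095 -0.125 0 0 -0.13 1" --pt "-0.035 0.13 -0.14 0 0 -0.13 1"

```text
time: 12.47
tool_pos: [493.7, -105.9, 261.6]
tcp_rot: [-179.9, 0.3, 174.8]
ft_force: [0.1, -1.2, -1.3]
finger_gap: 9.5
```

```bash
python3 -c "
from h import *
h=hook(-85,58);go(h[0],h[1],266,174.9)
"
```

```text
t 12.47 tcp [ 493.7 -105.9  261.6] rpy [-179.92    0.26  174.82] F [ 0.1 -1.2 -1.3] gap 9.5
shift [-0.0467  0.0733 -0.0043] rot [-0.0013  0.0045 -0.0014] rows 2.1
```

Call:
jog_arm --pt "-0.02 0.035 -0.006 0 0 0 1" --pt "-0.044 0.068 -0.006 0 0 0 1" --pt "-0.044 0.068 -0.006 0 0 0 1" --pt "-0.044 0.068 -0.006 0 0 0 1"

```text
time: 12.8
tool_pos: [543.4, -40.7, 263.6]
tcp_rot: [180.0, -0.0, 175.1]
ft_force: [-0.8, -1.2, -2.2]
finger_gap: 9.8
```

```bash
python3 -c "
from h import *
h=hook(-85,0);go(h[0],h[1],266,174.9)
d=cam('wrist');crop(d,120,180,520,480,2,'w19.png')
st()
"
```

```text
t 12.8 tcp [543.4 -40.7 263.6] rpy [ 1.8000e+02 -3.0000e-02  1.7512e+02] F [-0.8 -1.2 -2.2] gap 9.8
shift [-0.0612  0.0036 -0.0025] rot [ 0.     -0.0004  0.0039] rows 1.5
t 12.85 tcp [542.7 -42.  263.5] rpy [-1.7998e+02 -4.0000e-02  1.7503e+02] F [ 0.1 -0.5 -1.8] gap 9.5
```

View pics/w19.png

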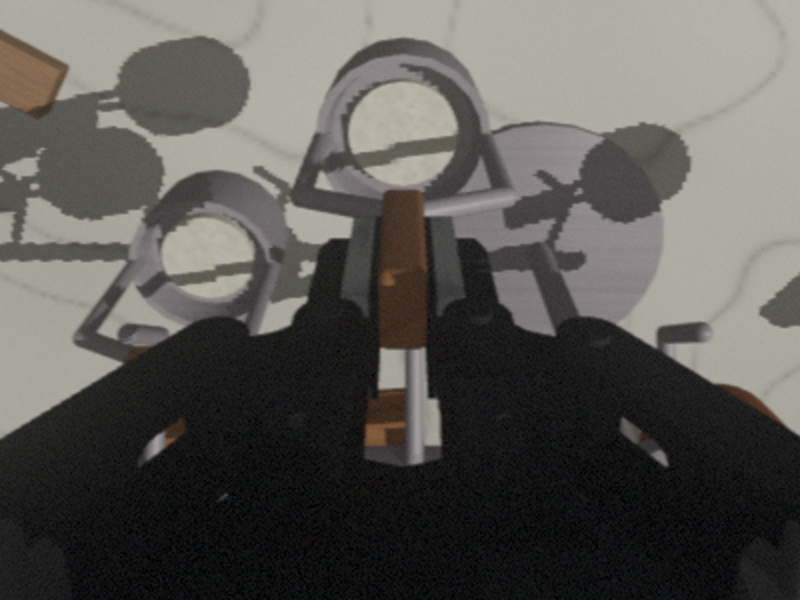

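Call:
jog_arm --pt "-0.03 0.004 -0.002 0 0 0 1" --pt "-0.062 0.005 -0.002 0 0 0 1" --pt "-0.062 0.005 -0.002 0 0 0 1" --pt "-0.062 0.005 0.01 0 0 0 1" --pt "-0.062 0.005 0.015 0 0 0 1"

```text
time: 13.27
tool_pos: [603.8, -44.2, 246.9]
tcp_rot: [-180.0, -0.1, 174.8]
ft_force: [0.1, -0.0, -2.6]
finger_gap: 9.4
```

```bash
python3 -c "
from h import *
st()
d=cam('wrist');crop(d,120,180,520,480,2,'w20.png')
st()
"
```

```text
t 13.27 tcp [603.8 -44.2 246.9] rpy [-1.7999e+02 -1.0000e-01  1.7483e+02] F [ 0.1 -0.  -2.6] gap 9.4
t 13.32 tcp [603.  -43.9 245.9] rpy [180.    -0.2  174.84] F [ 0.1  0.3 -3.3] gap 9.1
```

View pics/w20.png

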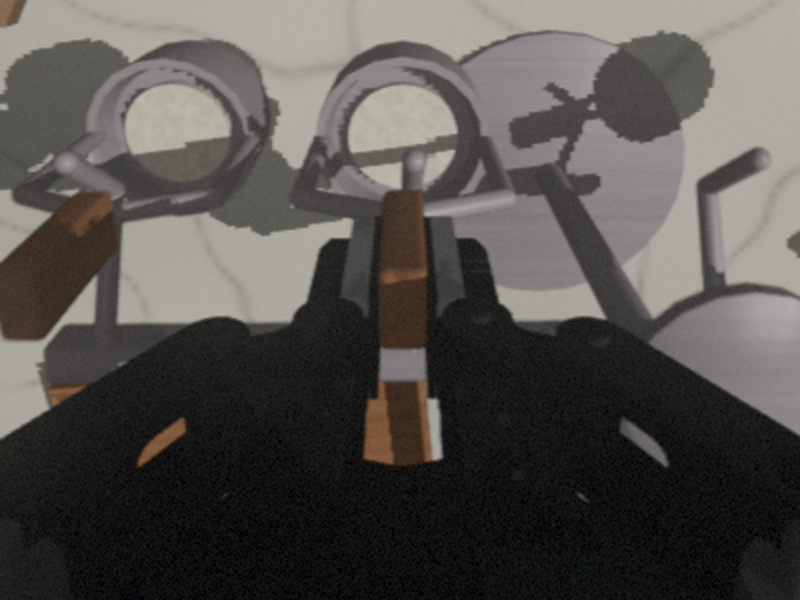

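Call:
jog_arm --pt "-0.001 0.003 0.008 0 0 0 1" --pt "-0.002 0.003 0.016 0 0 0 1" --pt "-0.002 0.003 0.022 0 0 0 1" --pt "-0.002 0.003 0.022 0 0 0 1" --pt "-0.002 0.003 0.022 0 0 0 0.85"

```text
time: 13.73
tool_pos: [607.0, -40.2, 226.5]
tcp_rot: [-180.0, 0.0, 174.9]
ft_force: [-0.3, 0.3, -0.0]
finger_gap: 12.8
```

Call:
jog_arm --pt "0 0 0.001 0 0 0 0.75" --pt "0 0 0.001 0 0 0 0.6" --pt "0 0 0 0 0 0 0.6" --pt "0 0 0 0 0 0 0.6" --pt "0 0 -0.03 0 0 0 0.6"

```text
time: 14.15
tool_pos: [603.9, -39.9, 249.9]
tcp_rot: [180.0, -0.6, 174.9]
ft_force: [0.5, 0.1, -1.9]
finger_gap: 34.3
```

```bash
python3 -c "
from h import *
st()
d=cam('wrist');crop(d,120,180,520,480,2,'w21.png')
st()
"
```

```text
t 14.15 tcp [603.9 -39.9 249.9] rpy [179.96  -0.63 174.91] F [ 0.5  0.1 -1.9] gap 34.3
t 14.2 tcp [607.4 -40.4 260.8] rpy [-1.7999e+02  9.0000e-02  1.7491e+02] F [0.5 0.1 6. ] gap 34.2
```

View pics/w21.png

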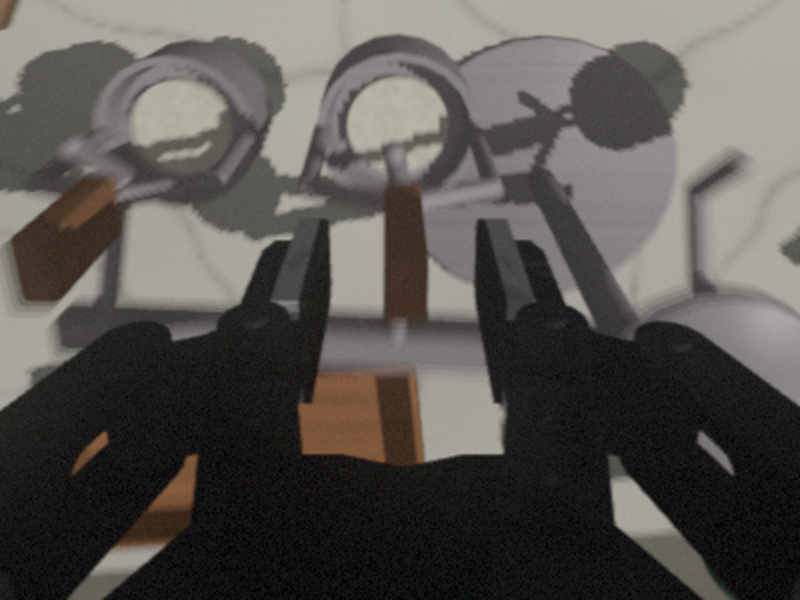

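Call:
jog_arm --pt "0 0 -0.035 0 0 0 0.5" --pt "0.015 0.005 -0.05 0 0 0 0.4" --pt "0.05 0.02 -0.05 0 0 0 0.4" --pt "0.085 0.04 -0.05 0 0 0 0.4" --pt "0.115 0.065 -0.03 0 0 0 0.4"

```text
time: 14.62
tool_pos: [500.4, 33.1, 292.2]
tcp_rot: [180.0, 0.5, 174.8]
ft_force: [0.3, 0.4, 1.0]
finger_gap: 51.5
```

```bash
python3 -c "
from h import *
d=cam('top');crop(d,200,180,460,320,3,'t22.png')
go(437,113,190,175)
"
```

```text
t 14.67 tcp [492.6  37.8 282.7] rpy [179.87  -0.44 174.98] F [ 1.1  4.  -5.4] gap 51.2
shift [0.0613 0.0698 0.0934] rot [ 0.0022 -0.0077 -0.0004] rows 3.2
```

View pics/t22.png

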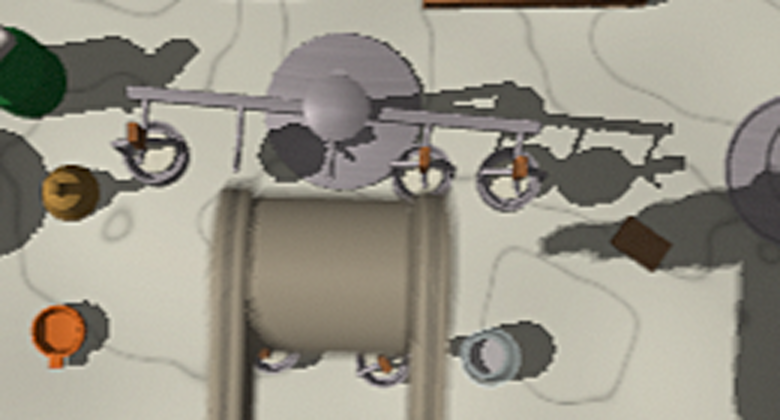

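Call:
jog_arm --pt "0.02 0.025 0.03 0 0 0 0.4" --pt "0.04 0.05 0.06 0 0 0 0.4" --pt "0.058 0.068 0.09 0 0 0 0.4" --pt "0.058 0.068 0.09 0 0 0 0.4" --pt "0.058 0.068 0.09 0 0 0 0.4"

```text
time: 15.08
tool_pos: [445.6, 106.8, 195.2]
tcp_rot: [-179.9, -0.2, 175.1]
ft_force: [-0.8, -0.5, 0.5]
finger_gap: 51.4
```

```bash
python3 -c "
from h import *
d=cam('wrist');crop(d,200,120,440,320,3,'w23.png')
go(437,113,103,175)
"
```

```text
t 15.13 tcp [447.9 106.3 197.7] rpy [-179.98    0.    175.  ] F [ 0.2 -0.3  1.3] gap 51.6
shift [0.0114 0.0058 0.0947] rot [-0.0004  0.     -0.0001] rows 2.3
```

View pics/w23.png

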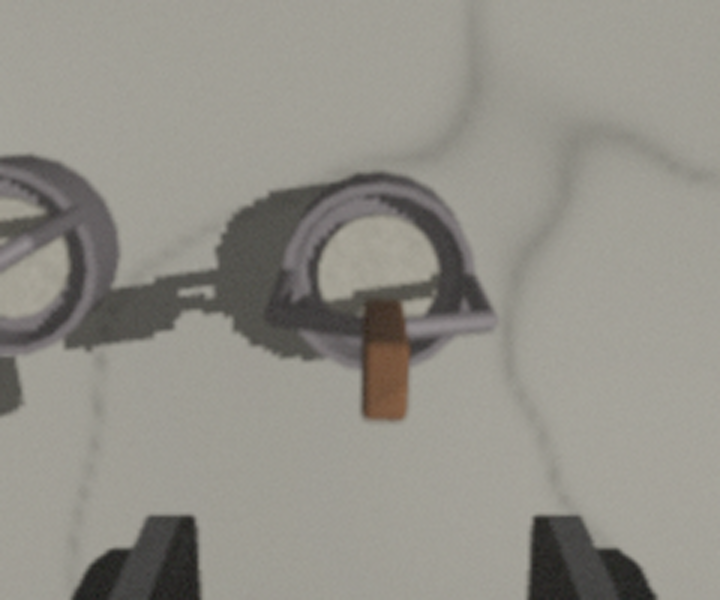

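Call:
jog_arm --pt "0.012 0.005 0.03 0 0 0 0.4" --pt "0.012 0.005 0.06 0 0 0 0.4" --pt "0.012 0.005 0.094 0 0 0 0.4" --pt "0.012 0.005 0.094 0 0 0 0.6" --pt "0.012 0.005 0.094 0 0 0 0.6"

```text
time: 15.55
tool_pos: [437.1, 111.4, 104.4]
tcp_rot: [-180.0, -0.1, 174.8]
ft_force: [0.1, -0.1, 0.8]
finger_gap: 34.2
```

```bash
python3 -c "
from h import *
st()
d=cam('wrist');crop(d,200,220,440,420,3,'w24.png')
st()
"
```

```text
t 15.55 tcp [437.1 111.4 104.4] rpy [-1.7997e+02 -5.0000e-02  1.7485e+02] F [ 0.1 -0.1  0.8] gap 34.2
t 15.6 tcp [438.4 111.7 106. ] rpy [1.7998e+02 1.3000e-01 1.7486e+02] F [-0.4  0.3  0.9] gap 34.3
```

View pics/w24.png

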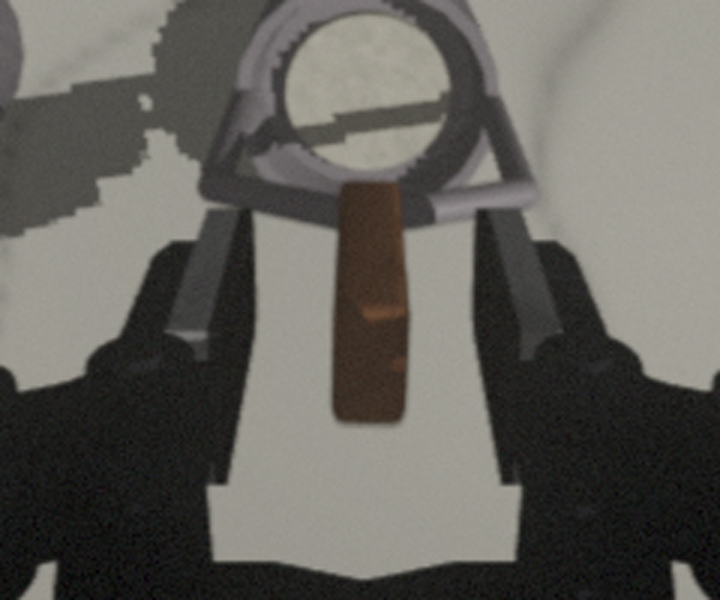

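Call:
jog_arm --pt "0 0.001 0.001 0 0 0 1" --pt "0 0.001 0.001 0 0 0 1" --pt "0 0.001 0.001 0 0 0 1" --pt "0 0.001 0.001 0 0 0 1" --pt "0 0.001 -0.02 0 0 0 1"

```text
time: 16.02
tool_pos: [435.0, 112.8, 121.7]
tcp_rot: [-179.9, -0.2, 174.9]
ft_force: [-0.7, -0.3, -2.5]
finger_gap: 9.3
```

```bash
python3 -c "
from h import *
h=hook(85,58);go(h[0],h[1],274,174.9)
"
```

```text
t 16.02 tcp [435.  112.8 121.7] rpy [-179.95   -0.22  174.91] F [-0.7 -0.3 -2.5] gap 9.3
shift [-0.1242  0.0304 -0.1528] rot [-0.001  -0.0038  0.0001] rows 4.8
```

Call:
jog_arm --pt "0.0 0.005 -0.04 0 0 0 1" --pt "-0.02 0.01 -0.075 0 0 0 1" --pt "-0.045 0.015 -0.105 0 0 0 1" --pt "-0.075 0.022 -0.13 0 0 0 1" --pt "-0.105 0.027 -0.148 0 0 0 1"

```text
time: 16.43
tool_pos: [545.7, 131.4, 276.2]
tcp_rot: [179.9, 0.3, 174.9]
ft_force: [0.4, -0.3, -1.6]
finger_gap: 9.2
```

Call:
jog_arm --pt "-0.013 0.0 0 0 0 0 1" --pt "-0.013 0.0 0 0 0 0 1" --pt "-0.013 0 0 0 0 0 1"

```text
time: 16.68
tool_pos: [556.8, 129.5, 271.8]
tcp_rot: [-180.0, -0.0, 174.9]
ft_force: [-0.7, -0.4, -2.2]
finger_gap: 9.1
```

```bash
python3 -c "
from h import *
st()
d=cam('wrist');crop(d,120,180,520,480,2,'w25.png')
h=hook(85,0);go(h[0],h[1],274,174.9)
"
```

```text
t 16.68 tcp [556.8 129.5 271.8] rpy [-1.800e+02 -2.000e-02  1.749e+02] F [-0.7 -0.4 -2.2] gap 9.1
t 16.73 tcp [556.  129.6 271.3] rpy [-1.7999e+02 -7.0000e-02  1.7491e+02] F [-0.2  0.2 -1.6] gap 9.1
shift [-0.0637  0.0031 -0.0028] rot [-0.0002 -0.0012  0.0002] rows 1.5
```

View pics/w25.png

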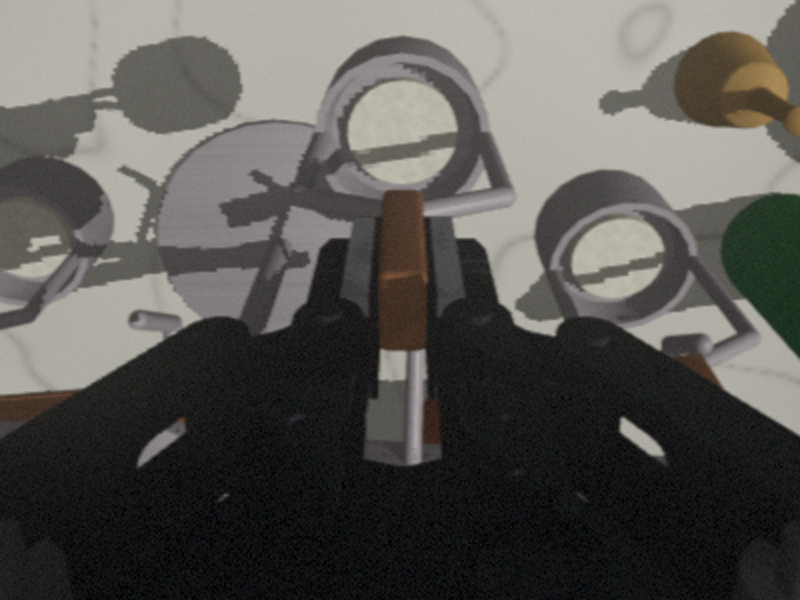

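Call:
jog_arm --pt "-0.03 0.003 -0.003 0 0 0 1" --pt "-0.065 0.003 -0.003 0 0 0 1" --pt "-0.065 0.003 -0.003 0 0 0 1" --pt "-0.065 0.003 0.01 0 0 0 1" --pt "-0.065 0.003 0.018 0 0 0 1"

```text
time: 17.15
tool_pos: [620.5, 126.9, 251.8]
tcp_rot: [-180.0, -0.1, 174.9]
ft_force: [-0.9, 0.1, -1.8]
finger_gap: 9.3
```

```bash
python3 -c "
from h import *
st()
d=cam('wrist');crop(d,120,180,520,480,2,'w26.png')
h=hook(85,0);go(h[0],h[1],234,174.9)
"
```

```text
t 17.15 tcp [620.5 126.9 251.8] rpy [-1.7999e+02 -1.0000e-01  1.7492e+02] F [-0.9  0.1 -1.8] gap 9.3
t 17.2 tcp [619.3 126.8 249.8] rpy [-179.95   -0.26  174.92] F [-0.   0.8 -3.9] gap 9.4
shift [-0.0005  0.0002  0.0158] rot [-0.0008 -0.0045  0.0004] rows 0.4
```

View pics/w26.png

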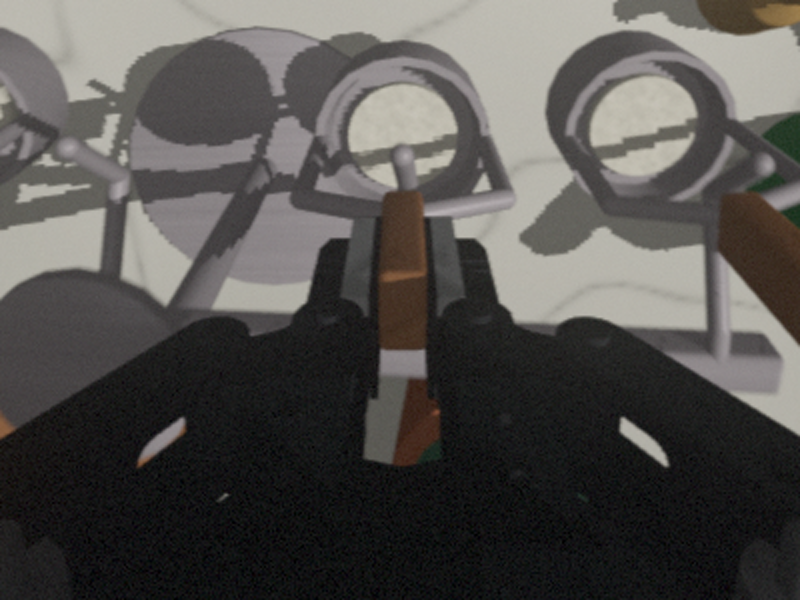

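Aligned with the l1 hook; lower and release.

Call:
jog_arm --pt "-0.001 0.0 0.008 0 0 0 1" --pt "-0.002 0.0 0.014 0 0 0 1" --pt "-0.002 0.0 0.018 0 0 0 1" --pt "-0.002 0.0 0.018 0 0 0 1" --pt "-0.002 0.0 0.018 0 0 0 0.85"

```text
time: 17.62
tool_pos: [623.3, 126.7, 235.9]
tcp_rot: [180.0, 0.0, 174.9]
ft_force: [-0.5, -1.5, -0.5]
finger_gap: 12.9
```

Call:
jog_arm --pt "0 0 0.001 0 0 0 0.75" --pt "0 0 0.001 0 0 0 0.6" --pt "0 0 0 0 0 0 0.6" --pt "0 0 -0.03 0 0 0 0.6" --pt "0 0 -0.06 0 0 0 0.5"

```text
time: 18.03
tool_pos: [622.0, 126.4, 293.7]
tcp_rot: [-179.9, -0.3, 174.9]
ft_force: [1.1, 0.4, -0.2]
finger_gap: 42.7
```

```bash
python3 -c "
from h import *
st()
d=cam('wrist');crop(d,120,180,520,480,2,'w27.png')
go(420,-4,190,175)
"
```

```text
t 18.03 tcp [622.  126.4 293.7] rpy [-179.93   -0.31  174.91] F [ 1.1  0.4 -0.2] gap 42.7
t 18.08 tcp [624.9 126.8 303.6] rpy [179.92   0.4  174.91] F [-0.3 -0.5  5.4] gap 42.6
shift [ 0.1933 -0.1486  0.112 ] rot [ 0.0014  0.0069 -0.0015] rows 6.4
```

View pics/w27.png

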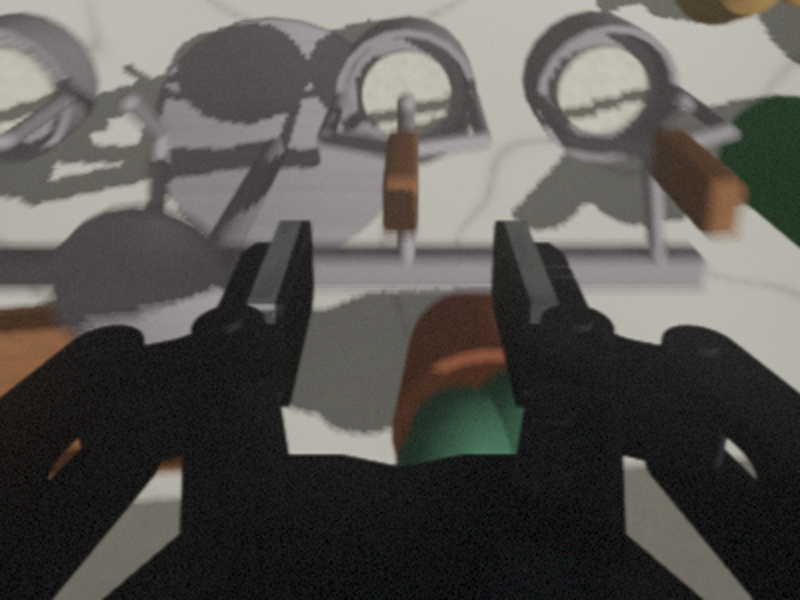

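Call:
jog_arm --pt "0.035 -0.015 0 0 0 0 0.4" --pt "0.07 -0.035 0 0 0 -0.1 0.4" --pt "0.1 -0.06 0.02 0 0 -0.2 0.4" --pt "0.13 -0.085 0.04 0 0 -0.3 0.4" --pt "0.155 -0.11 0.06 0 0 -0.3 0.4"

```text
time: 18.5
tool_pos: [460.6, 32.3, 237.3]
tcp_rot: [-180.0, 0.1, -167.5]
ft_force: [0.1, -1.3, 1.2]
finger_gap: 51.1
```

```bash
python3 -c "
from h import *
go(420,-4,190,192)
"
```

```text
t 18.5 tcp [460.6  32.3 237.3] rpy [-1.7997e+02  1.2000e-01 -1.6747e+02] F [ 0.1 -1.3  1.2] gap 51.1
shift [ 0.0476 -0.0267  0.0472] rot [-0.0005  0.0022  0.0092] rows 1.7
```

Call:
jog_arm --pt "0.025 -0.012 0.025 0 0 0 0.4" --pt "0.043 -0.022 0.045 0 0 0 0.4" --pt "0.043 -0.022 0.045 0 0 0 0.4" --pt "0.043 -0.022 0.045 0 0 0 0.4"

```text
time: 18.83
tool_pos: [423.2, 1.8, 191.6]
tcp_rot: [180.0, -0.1, -168.0]
ft_force: [1.0, 0.7, 0.7]
finger_gap: 51.2
```

```bash
python3 -c "
from h import *
d=cam('wrist');crop(d,200,120,440,320,3,'w28.png')
go(420,-4,103,192)
"
```

```text
t 18.88 tcp [424.8   2.1 193.2] rpy [-1.7998e+02  1.0000e-01 -1.6795e+02] F [0.1 0.4 0.8] gap 51.4
shift [ 0.0062 -0.0049  0.0902] rot [-0.0003  0.0017  0.0008] rows 2.2
```

View pics/w28.png

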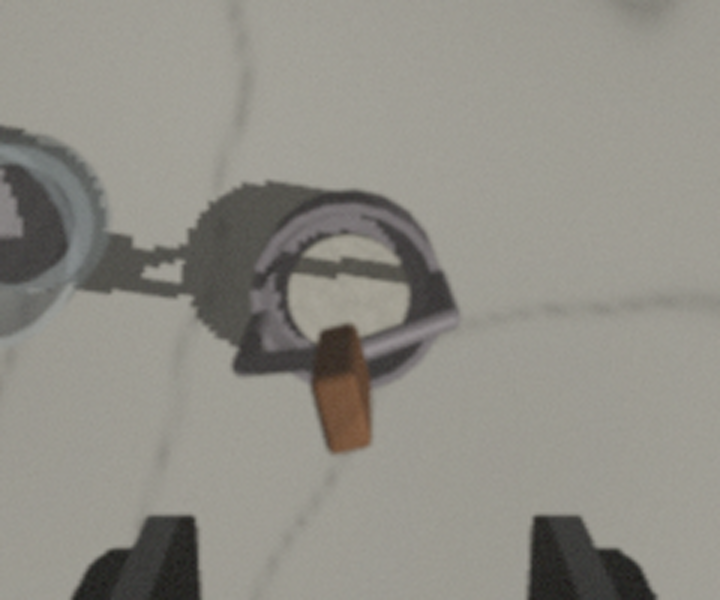

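Call:
jog_arm --pt "0.005 -0.004 0.03 0 0 -0.12 0.4" --pt "0.005 -0.004 0.06 0 0 -0.2 0.4" --pt "0.005 -0.004 0.089 0 0 -0.2 0.4" --pt "0.005 -0.004 0.089 0 0 -0.2 0.6" --pt "0.005 -0.004 0.089 0 0 -0.2 0.6"

```text
time: 19.3
tool_pos: [420.5, -2.2, 103.8]
tcp_rot: [179.9, -0.1, -156.4]
ft_force: [0.2, -0.1, 0.6]
finger_gap: 34.1
```

```bash
python3 -c "
from h import *
st()
d=cam('wrist');crop(d,200,220,440,420,3,'w29.png')
st()
"
```

```text
t 19.3 tcp [420.5  -2.2 103.8] rpy [ 1.7995e+02 -6.0000e-02 -1.5643e+02] F [ 0.2 -0.1  0.6] gap 34.1
t 19.35 tcp [421.8  -2.5 105.3] rpy [-1.7996e+02  9.0000e-02 -1.5643e+02] F [ 0.6 -0.3  0.3] gap 34.2
```

View pics/w29.png

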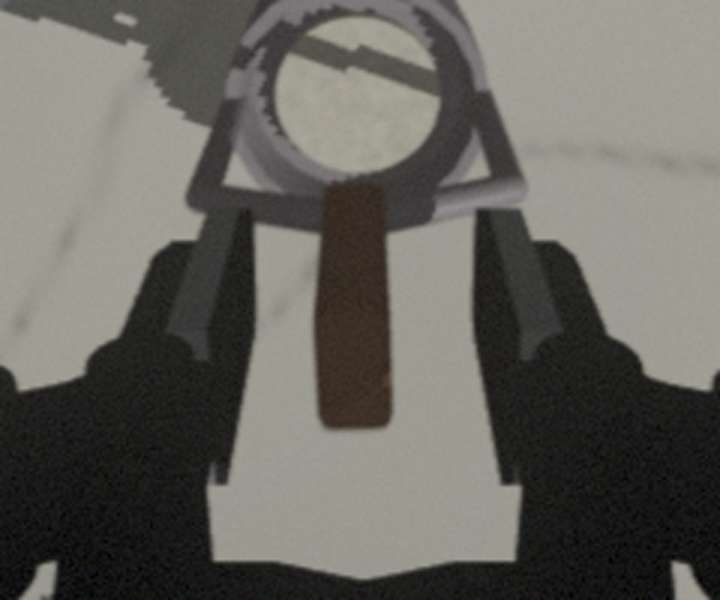

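Call:
jog_arm --pt "0 -0.002 0.001 0 0 0 1" --pt "0 -0.002 0.001 0 0 0 1" --pt "0 -0.002 0.001 0 0 0 1" --pt "0 -0.002 0.001 0 0 0 1" --pt "0 -0.002 -0.02 0 0 0 1"

```text
time: 19.77
tool_pos: [419.1, -4.4, 121.0]
tcp_rot: [179.9, -0.2, -156.4]
ft_force: [-0.2, 0.1, -3.3]
finger_gap: 9.5
```

```bash
python3 -c "
from h import *
h=hook(0,58);go(h[0],h[1],267,174.9)
"
```

```text
t 19.77 tcp [419.1  -4.4 121. ] rpy [ 179.86   -0.22 -156.45] F [-0.2  0.1 -3.3] gap 9.5
shift [-0.1442 -0.0062 -0.1466] rot [ 0.0014 -0.0043  0.5001] rows 4.9
```

Call:
jog_arm --pt "0.0 0 -0.04 0 0 0.12 1" --pt "-0.02 0 -0.075 0 0 0.24 1" --pt "-0.05 -0.002 -0.105 0 0 0.36 1" --pt "-0.085 -0.004 -0.13 0 0 0.48 1" --pt "-0.12 -0.005 -0.145 0 0 0.5 1"

```text
time: 20.18
tool_pos: [535.1, 38.9, 272.6]
tcp_rot: [180.0, 0.3, 174.4]
ft_force: [0.7, -0.6, -1.0]
finger_gap: 9.2
```

```bash
python3 -c "
from h import *
h=hook(0,58);go(h[0],h[1],267,174.9)
"
```

```text
t 20.18 tcp [535.1  38.9 272.6] rpy [180.     0.3  174.43] F [ 0.7 -0.6 -1. ] gap 9.2
shift [-0.0183  0.0104  0.0057] rot [ 0.      0.0053 -0.0083] rows 0.5
```

Call:
jog_arm --pt "-0.012 0.006 0 0 0 -0.006 1" --pt "-0.012 0.006 0 0 0 -0.006 1" --pt "-0.012 0.006 0 0 0 -0.006 1"

```text
time: 20.43
tool_pos: [545.5, 43.8, 268.0]
tcp_rot: [-180.0, -0.1, 175.3]
ft_force: [0.2, 0.2, -1.2]
finger_gap: 9.2
```

```bash
python3 -c "
from h import *
d=cam('wrist');crop(d,120,180,520,480,2,'w30.png')
h=hook(0,0);go(h[0],h[1],267,174.9)
"
```

```text
t 20.48 tcp [544.8  43.5 267.7] rpy [-1.7998e+02 -1.0000e-01  1.7526e+02] F [ 0.1  0.6 -1.5] gap 9.6
shift [-0.0672  0.0044  0.0006] rot [-0.0004 -0.0017  0.0064] rows 1.6
```

View pics/w30.png

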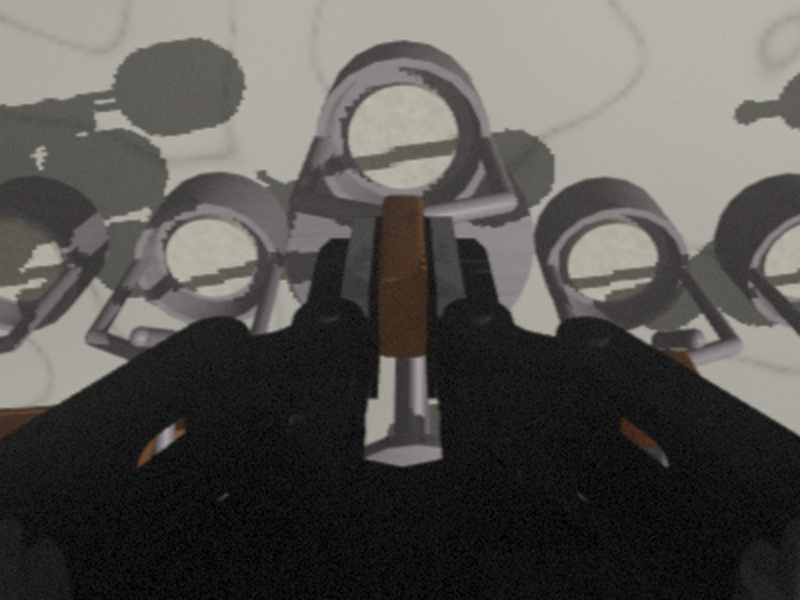

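Call:
jog_arm --pt "-0.03 0.004 0 0 0 0 1" --pt "-0.063 0.004 0 0 0 0 1" --pt "-0.063 0.004 0 0 0 0 1" --pt "-0.063 0.004 0.006 0 0 0 1" --pt "-0.063 0.004 0.012 0 0 0 1"

```text
time: 20.9
tool_pos: [607.7, 42.0, 255.7]
tcp_rot: [-180.0, -0.0, 175.2]
ft_force: [-0.8, 0.7, -1.5]
finger_gap: 9.3
```

```bash
python3 -c "
from h import *
st()
d=cam('wrist');crop(d,120,180,520,480,2,'w31.png')
h=hook(0,3);go(h[0],h[1],234,174.9)
"
```

```text
t 20.9 tcp [607.7  42.  255.7] rpy [-1.8000e+02 -4.0000e-02  1.7522e+02] F [-0.8  0.7 -1.5] gap 9.3
t 20.95 tcp [606.9  42.1 254.3] rpy [-1.7999e+02 -1.3000e-01  1.7523e+02] F [ 0.  -0.2 -3.4] gap 9.2
shift [-0.0022  0.0006  0.0203] rot [-0.0002 -0.0023  0.0058] rows 0.5
```

View pics/w31.png

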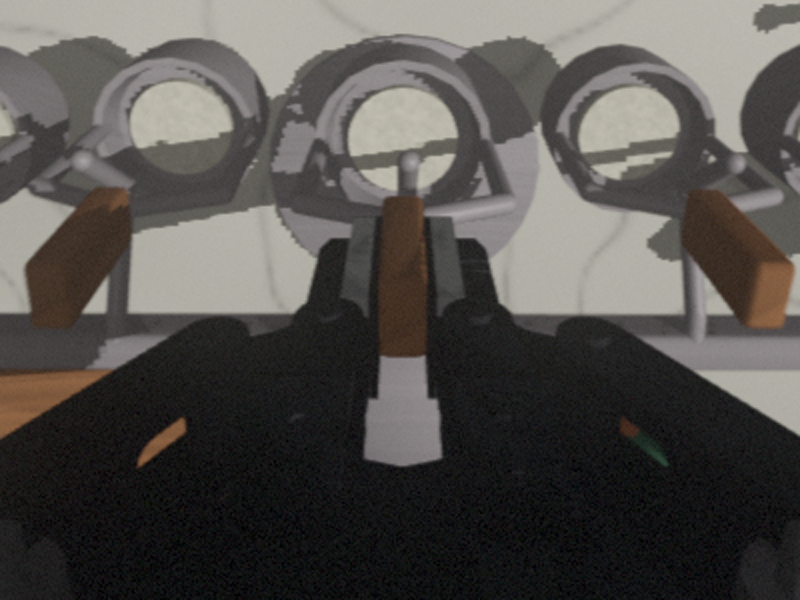

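Call:
jog_arm --pt "-0.002 0.001 0.008 0 0 0 1" --pt "-0.002 0.001 0.016 0 0 0 1" --pt "-0.002 0.001 0.021 0 0 0 1" --pt "-0.002 0.001 0.021 0 0 0 1"

```text
time: 21.28
tool_pos: [612.2, 43.2, 236.2]
tcp_rot: [180.0, 0.3, 175.3]
ft_force: [8.5, -1.0, -1.5]
finger_gap: 8.9
```

```bash
python3 -c "
from h import *
st()
d=cam('wrist');crop(d,120,180,520,480,2,'w32.png')
st()
"
```

```text
t 21.28 tcp [612.2  43.2 236.2] rpy [179.99   0.34 175.26] F [ 8.5 -1.  -1.5] gap 8.9
t 21.33 tcp [612.2  43.1 236.3] rpy [179.99   0.33 175.25] F [ 8.8 -0.4 -0.6] gap 9.3
```

View pics/w32.png

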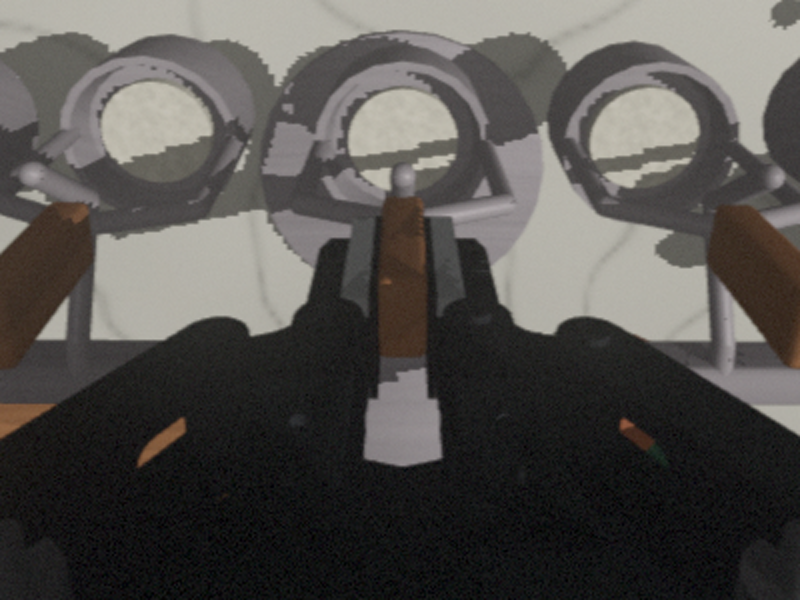

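Call:
jog_arm --pt "-0.003 0 0.001 0 0 0 1" --pt "-0.004 0 0.002 0 0 0 1" --pt "-0.004 0 0.003 0 0 0 1" --pt "-0.004 0 0.003 0 0 0 1"

```text
time: 21.67
tool_pos: [614.9, 42.9, 233.1]
tcp_rot: [180.0, 0.1, 175.3]
ft_force: [0.0, 0.3, 4.0]
finger_gap: 9.8
```

Call:
jog_arm --pt "0 0 0 0 0 0 0.9" --pt "0 0 0 0 0 0 0.82" --pt "0 0 0 0 0 0 0.75" --pt "0 0 0 0 0 0 0.7" --pt "0 0 0 0 0 0 0.65"

```text
time: 22.08
tool_pos: [614.2, 42.9, 231.6]
tcp_rot: [-180.0, -0.1, 175.3]
ft_force: [-0.3, -0.6, -0.3]
finger_gap: 29.4
```

```bash
python3 -c "
from h import *
st()
d=cam('wrist');crop(d,120,180,520,480,2,'w33.png')
st()
"
```

```text
t 22.08 tcp [614.2  42.9 231.6] rpy [-1.8000e+02 -7.0000e-02  1.7526e+02] F [-0.3 -0.6 -0.3] gap 29.4
t 22.13 tcp [614.3  43.  231.7] rpy [-1.8000e+02 -6.0000e-02  1.7526e+02] F [ 0.3 -0.8  0.1] gap 29.7
```

View pics/w33.png

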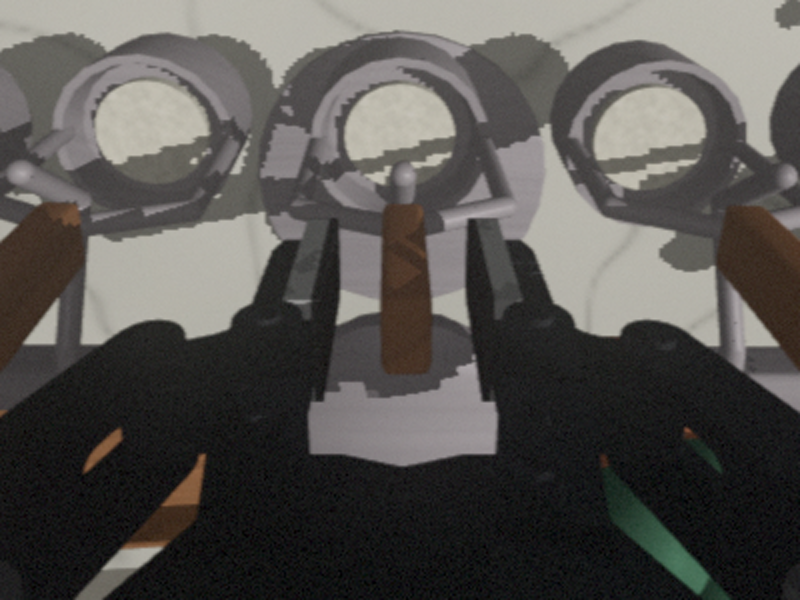

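Call:
jog_arm --pt "0 0 -0.03 0 0 0 0.65" --pt "0 0 -0.07 0 0 0 0.6" --pt "0.01 0.005 -0.09 0 0 0 0.5" --pt "0.04 0.03 -0.09 0 0 0 0.2" --pt "0.07 0.055 -0.09 0 0 0 0"

```text
time: 22.55
tool_pos: [550.0, 103.2, 324.1]
tcp_rot: [180.0, 0.2, 175.1]
ft_force: [-0.3, 1.6, 0.0]
finger_gap: 65.7
```

```bash
python3 -c "
from h import *
go(450,333,130,175)
d=cam('scene');crop(d,200,120,480,350,2.8,'s34.png')
"
```

```text
t 22.55 tcp [550.  103.2 324.1] rpy [179.97   0.19 175.11] F [-0.3  1.6  0. ] gap 65.7
shift [0.1199 0.2203 0.1938] rot [0.0006 0.0034 0.0018] rows 7.6
```

View pics/s34.png

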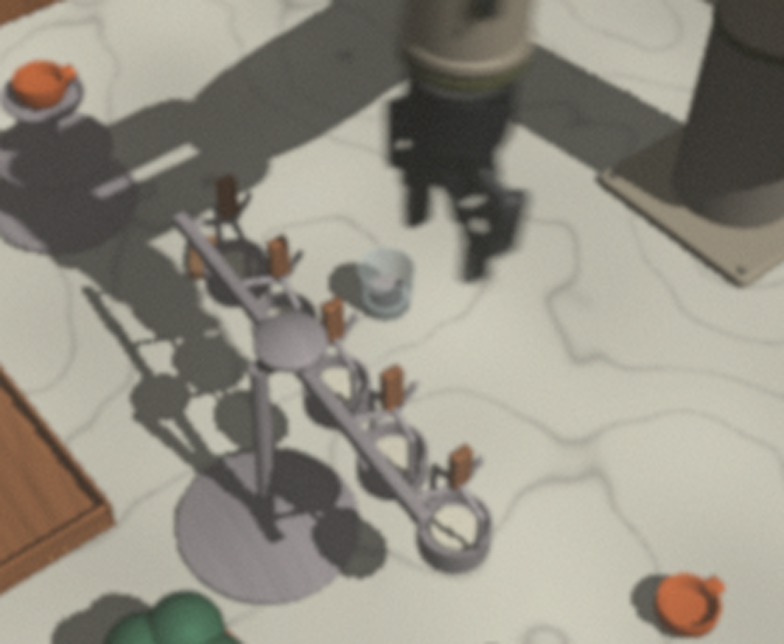

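Call:
jog_arm --pt "0.02 0.035 0.01 0 0 0 0" --pt "0.04 0.07 0.02 0 0 0 0" --pt "0.06 0.1 0.045 0 0 0 0" --pt "0.08 0.13 0.07 0 0 0 0" --pt "0.095 0.16 0.1 0 0 0 0"

```text
time: 23.02
tool_pos: [469.2, 267.2, 227.5]
tcp_rot: [179.9, 0.1, 175.3]
ft_force: [1.4, -0.6, 0.2]
finger_gap: 85.1
```

Call:
jog_arm --pt "0.012 0.03 0.03 0 0 0 0" --pt "0.018 0.05 0.065 0 0 0 0" --pt "0.018 0.05 0.085 0 0 0 0" --pt "0.018 0.05 0.085 0 0 0 0" --pt "0.018 0.05 0.085 0 0 0 0"

```text
time: 23.43
tool_pos: [455.2, 316.2, 141.1]
tcp_rot: [-179.9, -0.2, 175.3]
ft_force: [0.4, -0.7, 0.1]
finger_gap: 85.4
```

```bash
cat >> h.py <<'E'
def tool(p):
    s=r.sense();R=Ro.from_euler('xyz',s['tcp_rot'],degrees=True); return np.round(R.inv().apply(np.array(p)-s['tool_pos']),1)
def orange(d,roi=None):
    hsv=cv2.cvtColor(d['pixels'],cv2.COLOR_RGB2HSV); m=cv2.inRange(hsv,(3,150,60),(12,255,255))
    if roi: k=np.zeros_like(m);k[roi[1]:roi[3],roi[0]:roi[2]]=255;m&=k
    return m
E
python3 -c "
from h import *
st()
d=cam('wrist');cv2.imwrite('pics/w35.png',d['pixels'][:,:,::-1])
t=cam('top');crop(t,195,265,255,320,10,'t35.png')
st()
"
```

```text
t 23.43 tcp [455.2 316.2 141.1] rpy [-1.7987e+02 -1.7000e-01  1.7530e+02] F [ 0.4 -0.7  0.1] gap 85.4
t 23.53 tcp [457.6 316.8 144.4] rpy [1.7993e+02 1.2000e-01 1.7522e+02] F [-0.3 -0.2 -0.4] gap 85.6
```

View pics/w35.png

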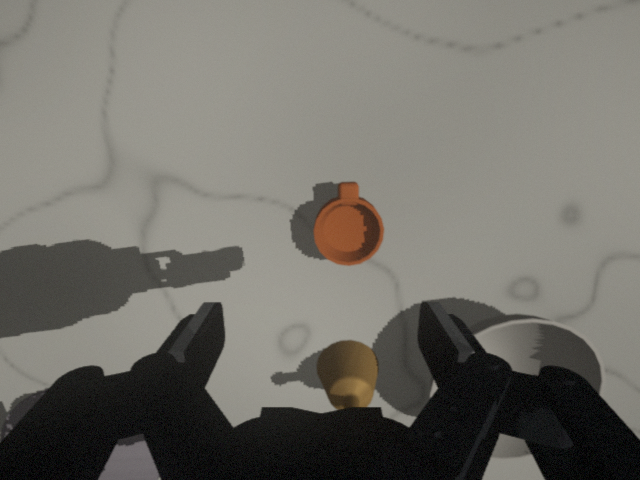

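View pics/t35.png

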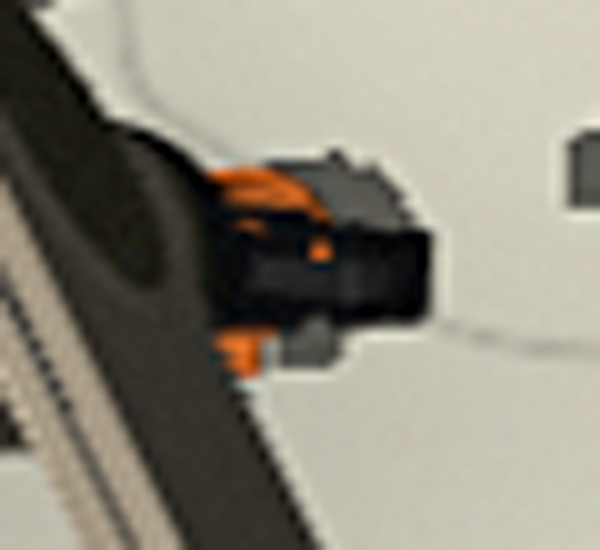

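```bash
cat >> h.py <<'E'
def diya_center(d,roi):
    m=orange(d,roi); m=cv2.morphologyEx(m,cv2.MORPH_CLOSE,np.ones((15,15),np.uint8))
    w=int(cv2.boundingRect(m)[2]*0.5); m=cv2.morphologyEx(m,cv2.MORPH_OPEN,cv2.getStructuringElement(cv2.MORPH_ELLIPSE,(w,w)))
    c=max(cv2.findContours(m,cv2.RETR_EXTERNAL,cv2.CHAIN_APPROX_NONE)[0],key=cv2.contourArea)
    return cv2.fitEllipse(c)
E
python3 -c "
from h import *
d=cam('wrist');e=diya_center(d,(250,150,450,290));print(e)
p=onz(d,*e[0],26);print(p,'tool',tool(p));st()
"
```

```text
((346.4414367675781, 225.06954956054688), (65.89201354980469, 67.05193328857422), 50.76546096801758)
[450.35343011 337.81052891  26.        ] tool [  9.9  19.9 119. ]
t 23.58 tcp [458.1 316.9 145. ] rpy [179.88   0.19 175.2 ] F [ 0.4 -0.3  0.8] gap 85.3
```

Call:
jog_arm --pt "0.005 0.01 0.03 0 0 0 0" --pt "0.008 0.018 0.06 0 0 0 0" --pt "0.008 0.018 0.07 0 0 0 0" --pt "0.008 0.018 0.07 0 0 0 0" --pt "0.008 0.018 0.07 0 0 0 0"

```text
time: 24.0
tool_pos: [450.7, 335.0, 73.6]
tcp_rot: [180.0, 0.0, 175.2]
ft_force: [1.1, 0.1, -0.0]
finger_gap: 85.6
```

```bash
python3 -c "
from h import *
d=cam('wrist');cv2.imwrite('pics/w36.png',d['pixels'][:,:,::-1])
for i in range(2):
  e=diya_center(d,(240,130,420,400));p=onz(d,*e[0],26);print(e,p,'tool',tool(p));st()
  d=cam('wrist')
st()
"
```

```text
((326.56805419921875, 267.2881164550781), (86.98873138427734, 87.89114379882812), 98.696533203125) [449.55406937 338.21582329  26.        ] tool [ 2.2  2.6 48.5]
t 24.05 tcp [451.4 335.4  74.5] rpy [1.7993e+02 1.2000e-01 1.7522e+02] F [-0.1 -0.6  0.2] gap 85.4
((325.2439880371094, 265.00469970703125), (87.02439880371094, 88.13655090332031), 142.8383331298828) [449.19592199 338.02594111  26.        ] tool [ 2.8  2.  48.9]
t 24.1 tcp [451.7 335.7  74.9] rpy [1.7989e+02 1.7000e-01 1.7522e+02] F [0.3 0.5 0.1] gap 85.5
t 24.15 tcp [451.7 335.8  74.9] rpy [179.88   0.18 175.22] F [1.1 0.9 0.1] gap 85.3
```

View pics/w36.png

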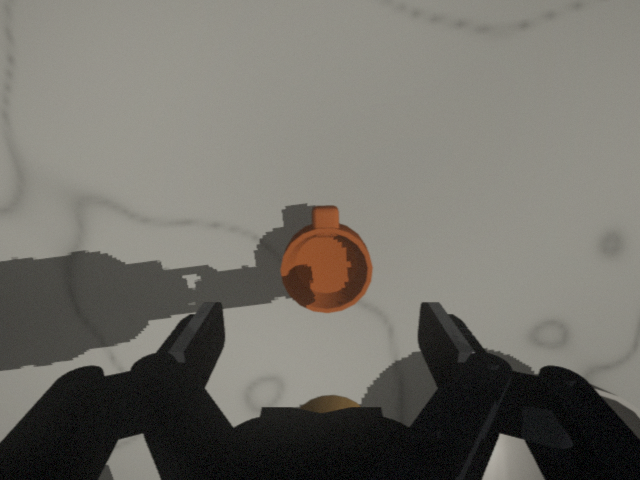

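Call:
jog_arm --pt "0.001 0.002 0.03 0 0 0 0" --pt "0.001 0.002 0.05 0 0 0 0" --pt "0.001 0.002 0.065 0 0 0 0" --pt "0.001 0.002 0.07 0 0 0 0" --pt "0.001 0.002 0.07 0 0 0 0"

```text
time: 24.57
tool_pos: [448.9, 337.0, 2.0]
tcp_rot: [-180.0, -0.0, 175.2]
ft_force: [0.4, 0.4, 0.4]
finger_gap: 85.5
```

```bash
python3 -c "
from h import *
st()
d=cam('wrist');crop(d,170,200,470,420,2.6,'w37.png')
st()
"
```

```text
t 24.57 tcp [448.9 337.    2. ] rpy [-1.7996e+02 -5.0000e-02  1.7524e+02] F [0.4 0.4 0.4] gap 85.5
t 24.62 tcp [449.6 337.6   3.2] rpy [1.7998e+02 3.0000e-02 1.7524e+02] F [ 0.  -0.4 -0. ] gap 84.9
```

View pics/w37.png

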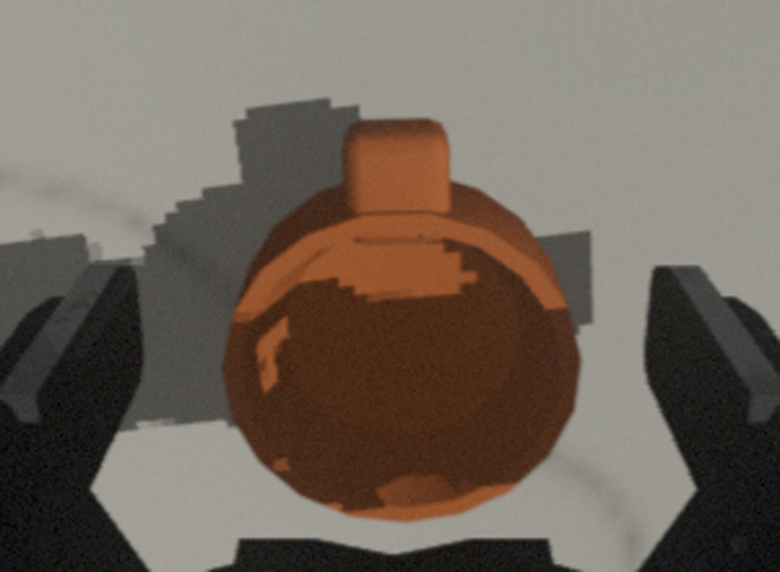

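Call:
jog_arm --pt "0 0.001 0 0 0 0 0.2" --pt "0 0.001 0 0 0 0 0.4" --pt "0 0.001 0 0 0 0 0.6" --pt "0 0.001 0 0 0 0 0.6" --pt "0 0.001 0 0 0 0 0.6" --newtons 30

```text
time: 25.03
tool_pos: [450.4, 339.3, 4.3]
tcp_rot: [179.9, 0.1, 175.3]
ft_force: [-1.1, -1.2, 5.5]
finger_gap: 55.1
```

```bash
python3 -c "
from h import *
st()
d=cam('wrist');crop(d,170,200,470,420,2.6,'w38.png')
st()
"
```

```text
t 25.03 tcp [450.4 339.3   4.3] rpy [1.7990e+02 1.4000e-01 1.7527e+02] F [-1.1 -1.2  5.5] gap 55.1
t 25.08 tcp [450.4 339.3   4.3] rpy [1.7990e+02 1.4000e-01 1.7526e+02] F [-1.8 -0.9  6.3] gap 54.9
```

View pics/w38.png

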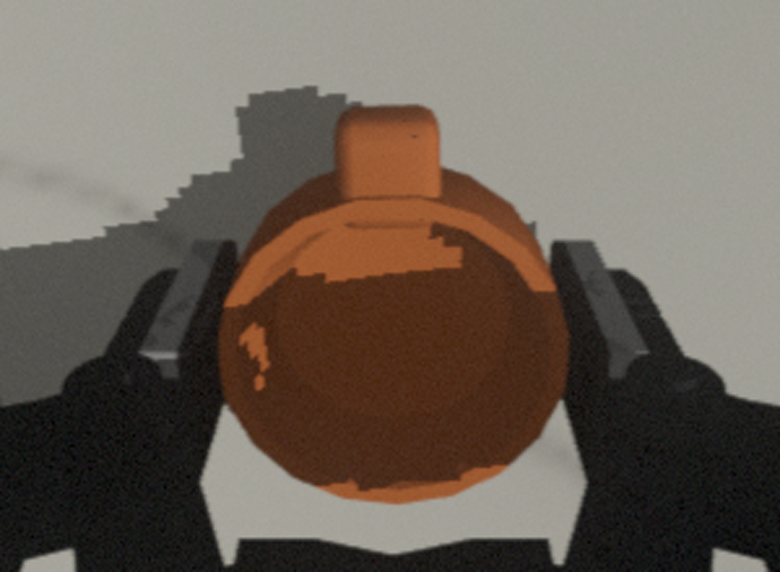

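```bash
python3 -c "
from h import *
d=cam('wrist');e=diya_center(d,(200,230,440,400));p=onz(d,*e[0],27);print(e,p,'tool',tool(p));
s=r.sense();c=onz(d,320,200+350/2.6,28);print(c,tool(c))
"
```

```text
((320.8332214355469, 327.8777770996094), (130.05792236328125, 131.91770935058594), 80.18305206298828) [447.13197303 339.15912322  27.        ] tool [  3.2  -0.3 -22.7]
[449.59400595 338.6118492   28.        ] [  0.7  -0.7 -23.7]
```

Call:
jog_arm --pt "0 0 -0.03 0 0 0 0.6" --pt "0 0 -0.07 0 0 0 0.6" --pt "0 0 -0.11 0 0 0 0.6" --pt "-0.01 0 -0.15 0 0 0 0.6" --pt "-0.02 0 -0.19 0 0 0 0.6"

```text
time: 25.55
tool_pos: [468.8, 336.9, 195.1]
tcp_rot: [180.0, 0.0, 175.3]
ft_force: [1.6, 0.4, -1.4]
finger_gap: 54.7
```

```bash
python3 -c "
from h import *
go(645,39,300,175)
d=cam('scene');crop(d,200,120,480,350,2.8,'s39.png')
"
```

```text
t 25.55 tcp [468.8 336.9 195.1] rpy [1.7997e+02 4.0000e-02 1.7530e+02] F [ 1.6  0.4 -1.4] gap 54.7
shift [-0.2001 -0.2823 -0.1049] rot [0.0006 0.0007 0.0052] rows 8.7
```

View pics/s39.png

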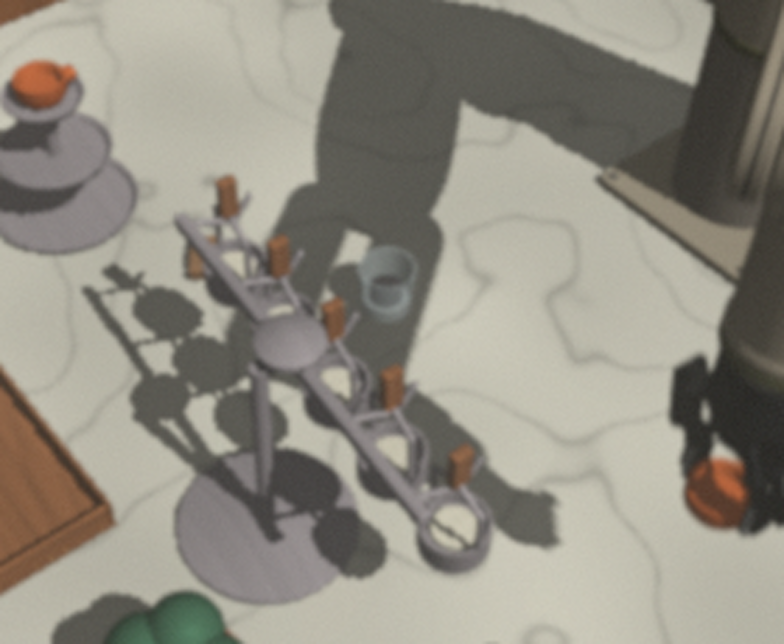

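```bash
python3 -c "
from h import *
d=cam('top');crop(d,270,185,360,250,8,'t40.png')
d=cam('scene');crop(d,270,210,340,270,9,'s40.png')
"
```

```text
(no output)
```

View pics/t40.png

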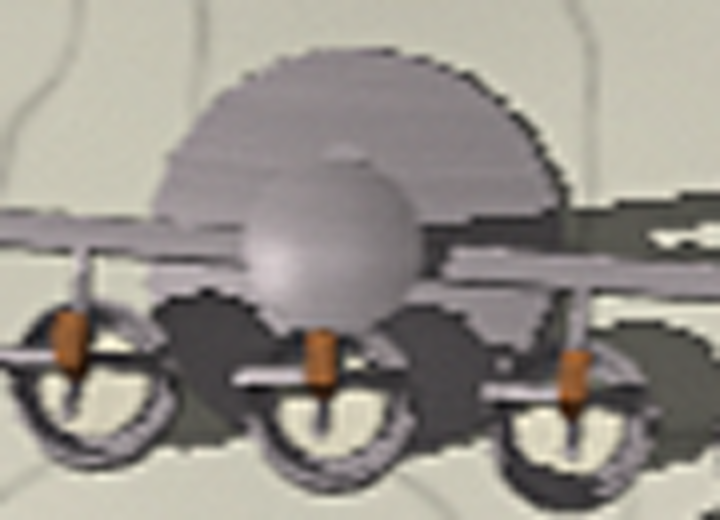

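View pics/s40.png

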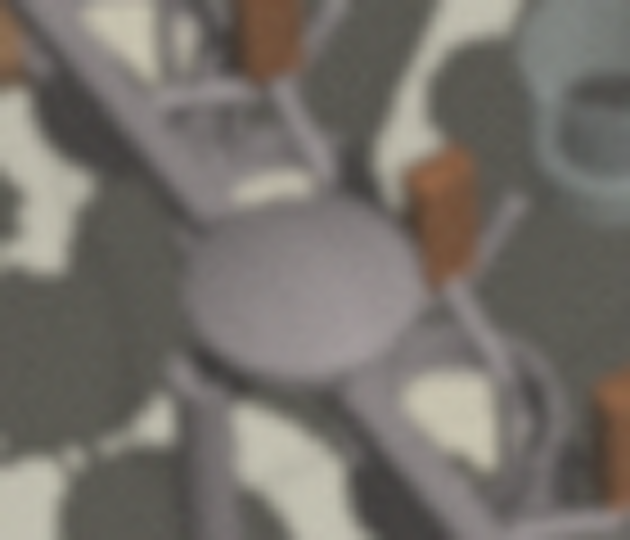

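```bash
python3 -c "
from h import *
t=cam('top');s=cam('scene')
print(onz(t,311.4,216,245),onz(s,303.9,242.2,246),tri([ray(t,311.4,216),ray(s,303.9,242.2)]))
go(655,39,300,175)
"
```

```text
[655.00267786  38.72604973 245.        ] [657.17505101  46.20959026 246.        ] (array([654.67156509,  39.94402845, 238.69934912]), [np.float64(1.6145567765849227), np.float64(1.6145567765849553)])
t 25.8 tcp [469.1 336.8 192.5] rpy [1.7998e+02 3.0000e-02 1.7525e+02] F [-0.7 -1.  -1.1] gap 54.7
shift [-0.21   -0.2814 -0.1075] rot [0.0004 0.0005 0.0044] rows 8.8
```

Call:
jog_arm --pt "0 -0.005 -0.04 0 0 0 0.6" --pt "0 -0.015 -0.08 0 0 0 0.6" --pt "-0.01 -0.035 -0.11 0 0 0 0.6" --pt "-0.035 -0.065 -0.115 0 0 0 0.6" --pt "-0.06 -0.095 -0.115 0 0 0 0.6"

```text
time: 26.22
tool_pos: [521.4, 237.3, 309.3]
tcp_rot: [179.9, 0.2, 175.4]
ft_force: [0.7, 0.3, -0.8]
finger_gap: 54.6
```

Call:
jog_arm --pt "-0.025 -0.03 0 0 0 0 0.6" --pt "-0.05 -0.06 0 0 0 0 0.6" --pt "-0.075 -0.09 0 0 0 0 0.6" --pt "-0.1 -0.12 0 0 0 0 0.6" --pt "-0.115 -0.145 0 0 0 0 0.6"

```text
time: 26.63
tool_pos: [623.9, 80.6, 304.0]
tcp_rot: [-179.9, -0.2, 175.2]
ft_force: [1.8, 0.2, -1.4]
finger_gap: 54.9
```

```bash
python3 -c "
from h import *
go(657,39,300,175)
d=cam('wrist');cv2.imwrite('pics/w41.png',d['pixels'][:,:,::-1])
go(657,39,300,175)
"
```

```text
t 26.63 tcp [623.9  80.6 304. ] rpy [-179.94   -0.25  175.2 ] F [ 1.8  0.2 -1.4] gap 54.9
shift [-0.0364 -0.0387  0.0038] rot [-0.0011 -0.0044  0.0035] rows 1.3
t 26.68 tcp [625.1  75.9 303.5] rpy [-179.79   -0.23  175.  ] F [-2.2 -3.9 -1.4] gap 54.8
shift [-0.035  -0.034   0.0035] rot [-0.0037 -0.004   0.    ] rows 1.2
```

View pics/w41.png

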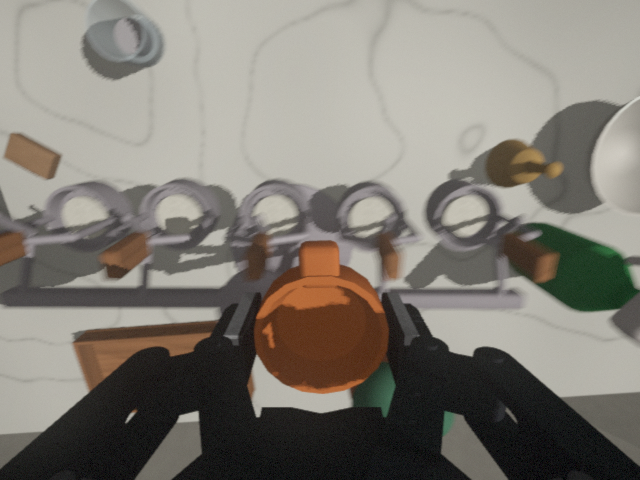

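Call:
jog_arm --pt "-0.02 -0.02 0 0 0 0 0.6" --pt "-0.033 -0.033 0 0 0 0 0.6" --pt "-0.033 -0.033 0 0 0 0 0.6" --pt "-0.033 -0.033 0 0 0 0 0.6" --pt "-0.033 -0.033 0 0 0 0 0.6"

```text
time: 27.1
tool_pos: [652.8, 48.3, 305.5]
tcp_rot: [180.0, -0.2, 175.3]
ft_force: [0.0, 0.2, -0.8]
finger_gap: 54.8
```

```bash
python3 -c "
from h import *
go(657,39,270,175)
d=cam('wrist');cv2.imwrite('pics/w42.png',d['pixels'][:,:,::-1])
s=cam('scene');crop(s,230,170,370,290,5,'s42.png')
go(657,39,270,175)
"
```

```text
t 27.1 tcp [652.8  48.3 305.5] rpy [179.99  -0.18 175.27] F [ 0.   0.2 -0.8] gap 54.8
shift [-0.0051 -0.009   0.0355] rot [ 0.0002 -0.0032  0.0048] rows 0.9
t 27.2 tcp [653.   48.7 306.6] rpy [ 1.7999e+02 -8.0000e-02  1.7533e+02] F [-0.2  1.  -0.4] gap 54.9
shift [-0.0048 -0.0093  0.0366] rot [ 0.0001 -0.0013  0.0057] rows 0.9
```

View pics/w42.png

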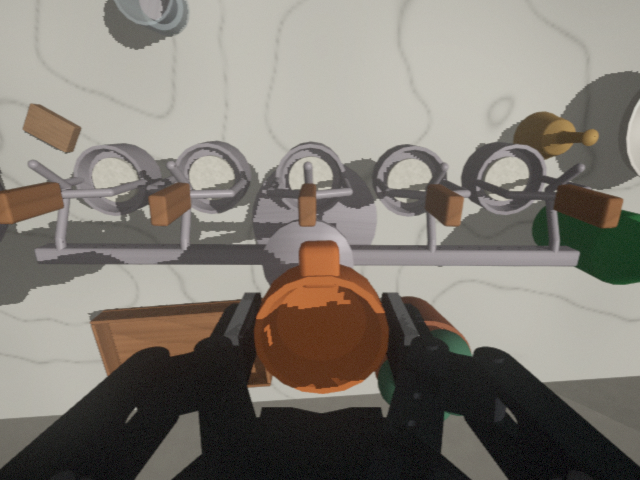

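View pics/s42.png

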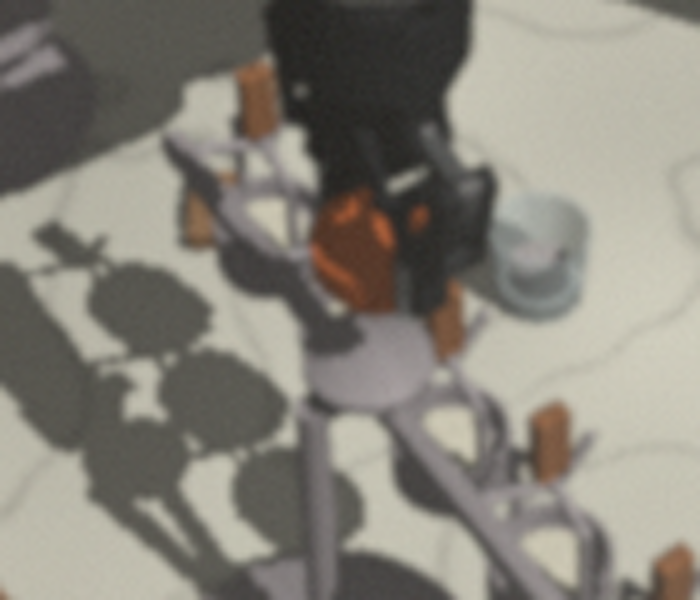

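```bash
python3 -c "
from h import *
d=cam('wrist');crop(d,240,200,380,300,5,'w43.png')
p=onz(d,307.5,222,244);xh=np.array([np.cos(YAW),np.sin(YAW),0]);print(p,p+30*xh,tool(p+30*xh))
for u in(261,354):print(onz(d,u,262,244))
e=diya_center(d,(240,230,400,400));q=onz(d,*e[0],329.);print(e,q,tool(q))
"
```

```text
[626.36708203  42.15639208 244.        ] [656.24831399  39.48956317 244.        ] [-3.9 -8.9 63. ]
[650.65953717   9.32622568 244.        ]
[655.66697122  69.91080519 244.        ]
((320.9457702636719, 327.8401794433594), (130.5691680908203, 132.54042053222656), 80.85645294189453) [650.05624769  48.67843755 329.        ] [  3.1  -0.3 -22. ]
```

View pics/w43.png

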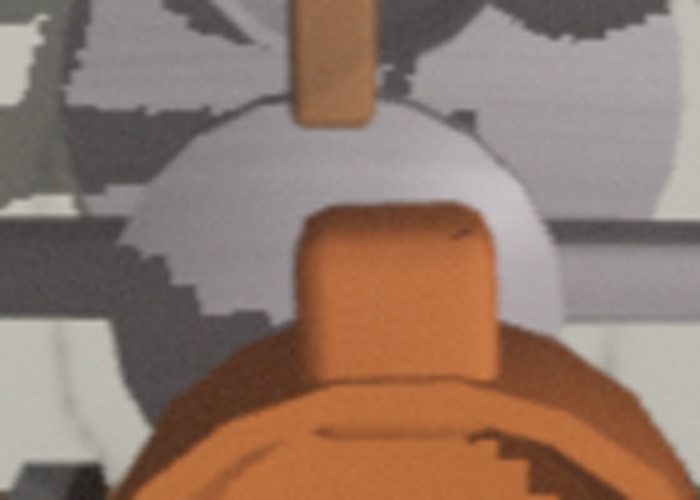

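Call:
jog_arm --pt "-0.005 -0.009 0 0 0 0.005 0.6" --pt "-0.005 -0.009 0.015 0 0 0.005 0.6" --pt "-0.005 -0.009 0.03 0 0 0.005 0.6" --pt "-0.005 -0.009 0.04 0 0 0.005 0.6" --pt "-0.005 -0.009 0.04 0 0 0.005 0.6"

```text
time: 27.67
tool_pos: [656.7, 38.0, 264.1]
tcp_rot: [-180.0, -0.3, 175.0]
ft_force: [-1.0, 0.9, -1.3]
finger_gap: 55.0
```

```bash
python3 -c "
from h import *
st()
d=cam('wrist');cv2.imwrite('pics/w44.png',d['pixels'][:,:,::-1])
s=cam('scene');crop(s,250,180,350,270,7,'s44.png')
t=cam('top');crop(t,260,180,370,250,7,'t44.png')
st()
"
```

```text
t 27.67 tcp [656.7  38.  264.1] rpy [-179.98   -0.27  174.97] F [-1.   0.9 -1.3] gap 55.0
t 27.82 tcp [658.2  38.1 268.1] rpy [-1.8000e+02  4.0000e-02  1.7498e+02] F [-0.4  0.6 -0.2] gap 55.1
```

View pics/w44.png

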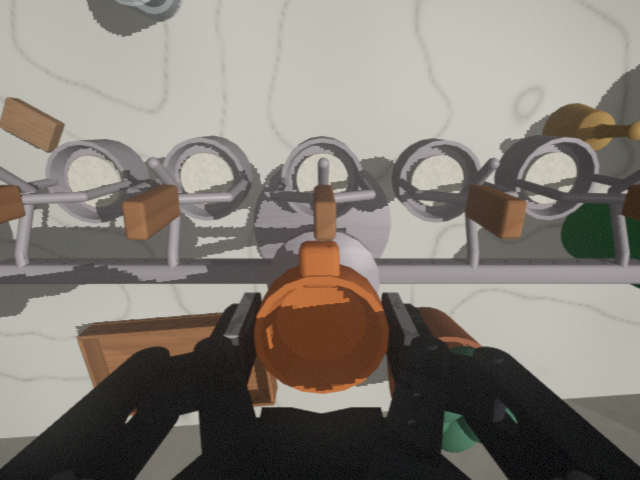

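View pics/s44.png

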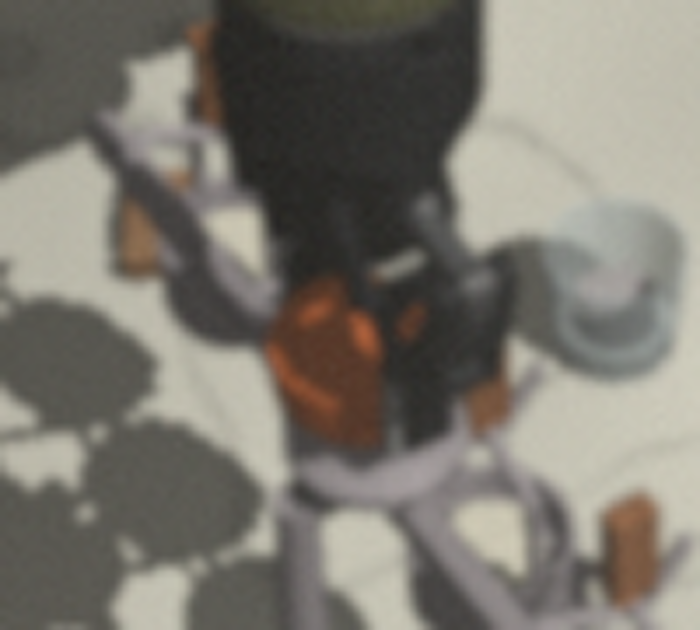

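```bash
python3 -c "
from h import *
d=cam('wrist');crop(d,250,210,400,300,5,'w45.png');print(tool(onz(d,326,262,244)));st()
"
```

```text
[14.1  2.4 24.6]
t 27.87 tcp [658.5  38.2 268.6] rpy [1.7999e+02 9.0000e-02 1.7497e+02] F [-0.6  0.3 -0.5] gap 55.2
```

View pics/w45.png

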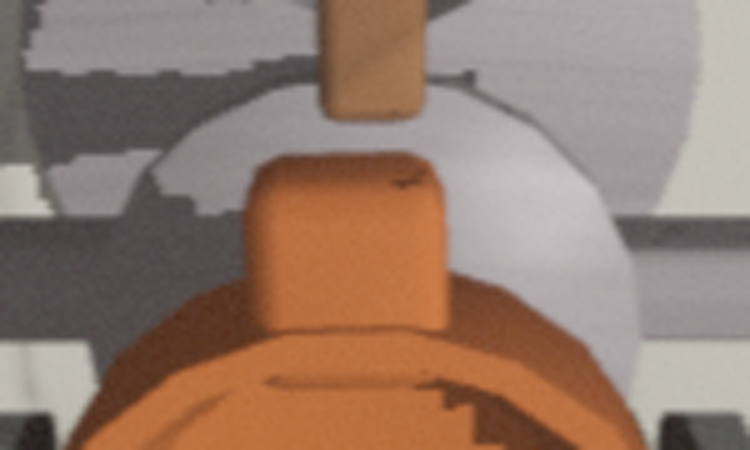

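```bash
python3 -c "
from h import *
d=cam('wrist');crop(d,250,210,400,300,5,'w46.png');
for v in (224,225,226,227): p=onz(d,323,v,244.5);print(v,p,tool(p)-[30,0,0])
st()
"
```

```text
224 [624.05417529  41.97635813 244.5       ] [ 4.8  0.8 24.2]
225 [624.58057661  41.93061154 244.5       ] [ 4.2  0.8 24.2]
226 [625.10796245  41.88477939 244.5       ] [ 3.7  0.8 24.2]
227 [625.63633556  41.83886144 244.5       ] [ 3.2  0.8 24.2]
t 27.92 tcp [658.6  38.1 268.7] rpy [1.7999e+02 1.1000e-01 1.7497e+02] F [ 0.2 -0.4 -0.8] gap 55.3
```

Call:
jog_arm --pt "0.001 0.001 0.004 0 0 0 0.6" --pt "0.001 0.001 0.008 0 0 0 0.6" --pt "0.001 0.001 0.011 0 0 0 0.6" --pt "0.001 0.001 0.012 0 0 0 0.6" --pt "0.001 0.001 0.012 0 0 0 0.6"

```text
time: 28.33
tool_pos: [657.0, 39.3, 255.2]
tcp_rot: [180.0, -0.0, 175.0]
ft_force: [0.0, 0.3, -0.8]
finger_gap: 55.1
```

Call:
jog_arm --pt "0 0 0 0 0 0 0.6" --pt "0 0 0 0 0 0 0.6" --pt "0 0 0 0 0 0 0.6"

```text
time: 28.58
tool_pos: [657.1, 39.2, 255.2]
tcp_rot: [-180.0, -0.0, 175.0]
ft_force: [-0.2, 0.7, -0.3]
finger_gap: 55.2
```

```bash
python3 -c "
from h import *
st()
s=cam('scene');crop(s,250,180,350,270,7,'s47.png')
st()
"
```

```text
t 28.58 tcp [657.1  39.2 255.2] rpy [-1.8000e+02 -1.0000e-02  1.7497e+02] F [-0.2  0.7 -0.3] gap 55.2
t 28.63 tcp [657.1  39.2 255.2] rpy [-1.8000e+02 -1.0000e-02  1.7497e+02] F [ 0.4 -0.3 -0.6] gap 55.2
```

View pics/s47.png

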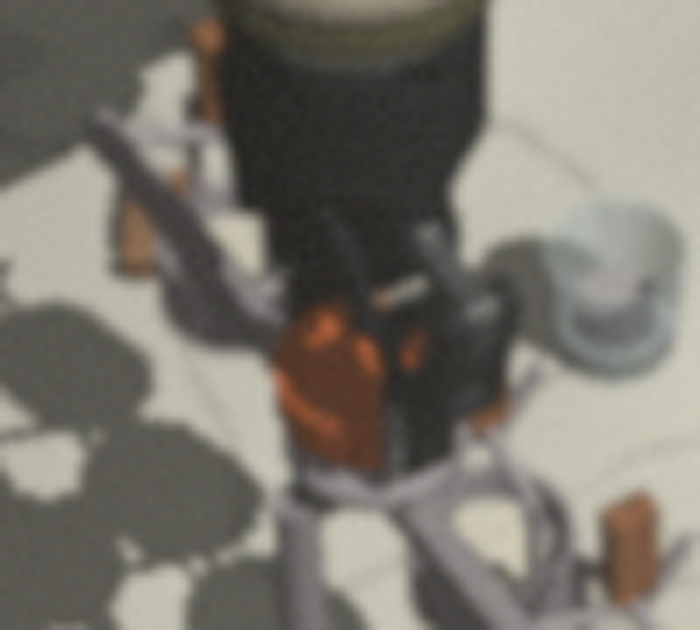

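Call:
jog_arm --pt "0 0 0.0005 0 0 0 0.6" --pt "0 0 0.001 0 0 0 0.6" --pt "0 0 0.001 0 0 0 0.6"

```text
time: 28.88
tool_pos: [657.3, 39.5, 255.0]
tcp_rot: [180.0, 0.0, 175.0]
ft_force: [-1.5, 0.9, 3.5]
finger_gap: 54.7
```

Call:
jog_arm --pt "0 0 0.0005 0 0 0 0.6" --pt "0 0 0.001 0 0 0 0.6" --pt "0 0 0.001 0 0 0 0.6"

```text
time: 29.13
tool_pos: [657.5, 39.4, 254.8]
tcp_rot: [180.0, 0.1, 175.0]
ft_force: [-2.7, 0.6, 7.9]
finger_gap: 54.9
```

Call:
jog_arm --pt "0 0 -0.001 0 0 0 0.6" --pt "0 0 -0.0015 0 0 0 0.6" --pt "0 0 -0.0015 0 0 0 0.6" --newtons 20

```text
time: 29.38
tool_pos: [657.2, 39.3, 255.0]
tcp_rot: [180.0, 0.0, 175.0]
ft_force: [-1.0, 0.5, 3.3]
finger_gap: 54.6
```

Call:
jog_arm --pt "0 0 0 0 0 0 0.36" --pt "0 0 0 0 0 0 0.33" --pt "0 0 0 0 0 0 0.3" --pt "0 0 0 0 0 0 0.25" --pt "0 0 0 0 0 0 0.2"

```text
time: 29.8
tool_pos: [656.9, 39.1, 254.3]
tcp_rot: [-180.0, -0.0, 175.0]
ft_force: [0.0, -0.5, 0.6]
finger_gap: 68.3
```

```bash
python3 -c "
from h import *
st()
d=cam('wrist');crop(d,170,200,470,420,2.6,'w48.png')
"
```

```text
t 29.8 tcp [656.9  39.1 254.3] rpy [-1.7999e+02 -5.0000e-02  1.7496e+02] F [ 0.  -0.5  0.6] gap 68.3
```

View pics/w48.png

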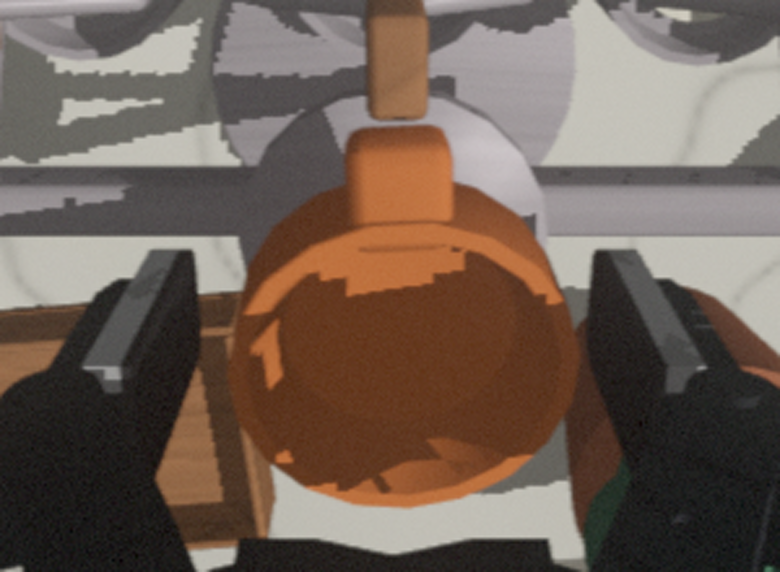

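Call:
jog_arm --pt "0 0.002 0 0 0 0 0.1" --pt "0 0.003 0 0 0 0 0" --pt "0 0.003 0 0 0 0 0" --pt "0 0.003 -0.005 0 0 0 0" --pt "0 0.003 -0.015 0 0 0 0"

```text
time: 30.27
tool_pos: [656.6, 42.3, 268.7]
tcp_rot: [-180.0, -0.2, 175.0]
ft_force: [0.2, -0.0, -0.3]
finger_gap: 85.4
```

Call:
jog_arm --pt "0 0 -0.02 0 0 0 0" --pt "0 0 -0.05 0 0 0 0" --pt "0 0 -0.09 0 0 0 0" --pt "0 0 -0.11 0 0 0 0" --pt "0 0 -0.12 0 0 0 0"

```text
time: 30.68
tool_pos: [658.3, 42.2, 396.3]
tcp_rot: [180.0, 0.5, 175.0]
ft_force: [-0.5, -0.0, -0.1]
finger_gap: 85.1
```

```bash
python3 -c "
from h import *
st()
d=cam('wrist');cv2.imwrite('pics/w49.png',d['pixels'][:,:,::-1])
s=cam('scene');crop(s,200,120,480,350,2.8,'s49.png')
"
```

```text
t 30.68 tcp [658.3  42.2 396.3] rpy [179.97   0.47 174.97] F [-0.5 -0.  -0.1] gap 85.1
```

View pics/w49.png

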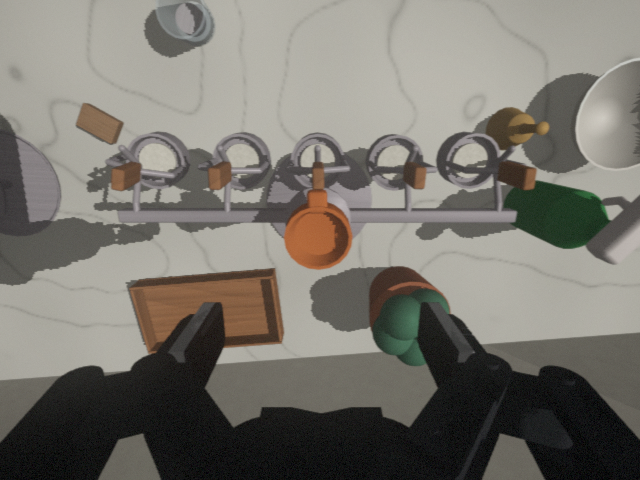

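View pics/s49.png

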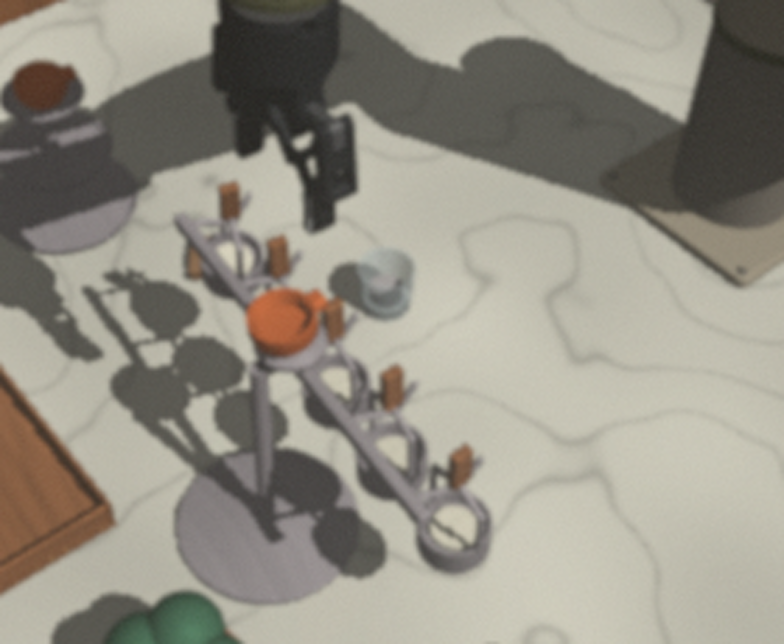

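Call:
jog_arm --pt "0.03 -0.02 -0.01 0 0 0 0" --pt "0.06 -0.05 -0.01 0 0 0 0" --pt "0.09 -0.09 -0.01 0 0 0 0" --pt "0.11 -0.13 -0.01 0 0 0 0" --pt "0.13 -0.17 -0.01 0 0 0 0"

```text
time: 31.2
tool_pos: [518.9, -103.4, 397.1]
tcp_rot: [180.0, -0.2, 175.0]
ft_force: [0.8, -1.2, 0.3]
finger_gap: 85.5
```

Call:
jog_arm --pt "0.01 -0.04 0 0 0 0 0" --pt "0.02 -0.08 0 0 0 0 0" --pt "0.03 -0.11 0 0 0 0 0" --pt "0.03 -0.11 0 0 0 0 0" --pt "0.03 -0.11 0 0 0 0 0"

```text
time: 31.62
tool_pos: [480.1, -211.2, 397.2]
tcp_rot: [179.9, -0.2, 174.8]
ft_force: [-0.6, -0.5, -0.6]
finger_gap: 85.1
```

```bash
python3 -c "
from h import *
st()
t=cam('top');crop(t,200,180,460,320,3,'t50.png')
s=cam('scene');crop(s,240,200,400,330,5,'s50.png')
for d,roi,n in((t,(280,190,350,240),'top'),(s,(280,210,325,255),'scene')):
  e=diya_center(d,roi);print(n,e,onz(d,*e[0],276))
"
```

```text
t 31.62 tcp [ 480.1 -211.2  397.2] rpy [179.91  -0.2  174.76] F [-0.6 -0.5 -0.6] gap 85.1Traceback (most recent call last):
  File "<string>", line 7, in <module>
    e=diya_center(d,roi);print(n,e,onz(d,*e[0],276))
  File "h.py", line 38, in diya_center
    c=max(cv2.findContours(m,cv2.RETR_EXTERNAL,cv2.CHAIN_APPROX_NONE)[0],key=cv2.contourArea)
ValueError: max() iterable argument is empty
```

View pics/t50.png

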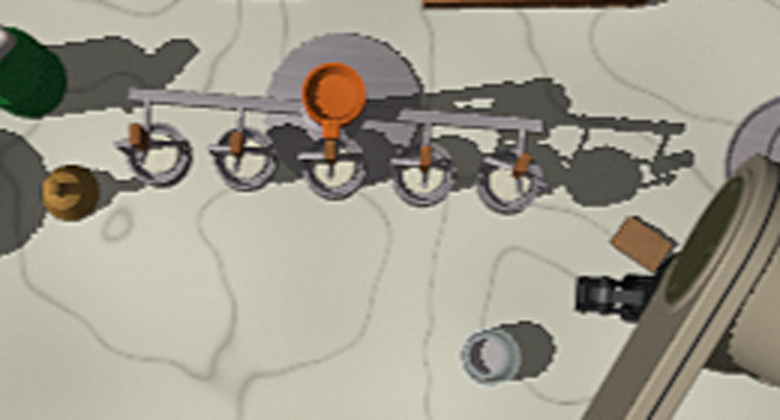

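View pics/s50.png

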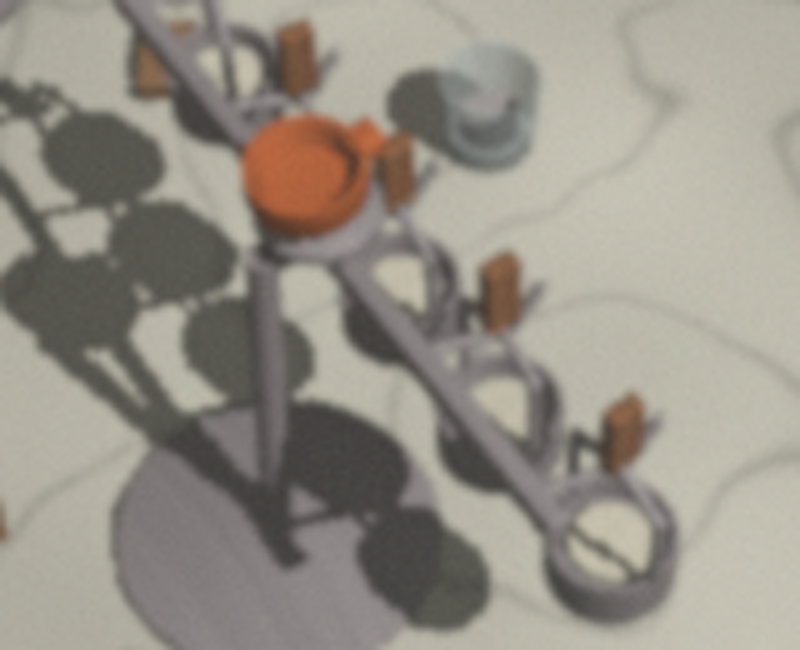

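```bash
python3 -c "
from h import *
t=cam('top');s=cam('scene');crop(t,280,185,345,240,10,'t51.png')
print(onz(t,311.3,210.7,277),onz(s,301.6,234,277),tri([ray(t,311.3,210.7),ray(s,301.6,234)]))
"
```

```text
[664.36454888  38.08023518 277.        ] [662.57675318  46.11442966 277.        ] (array([662.54702231,  40.37209585, 272.43465135]), [np.float64(3.315346307758516), np.float64(3.3153463077584497)])
```

View pics/t51.png

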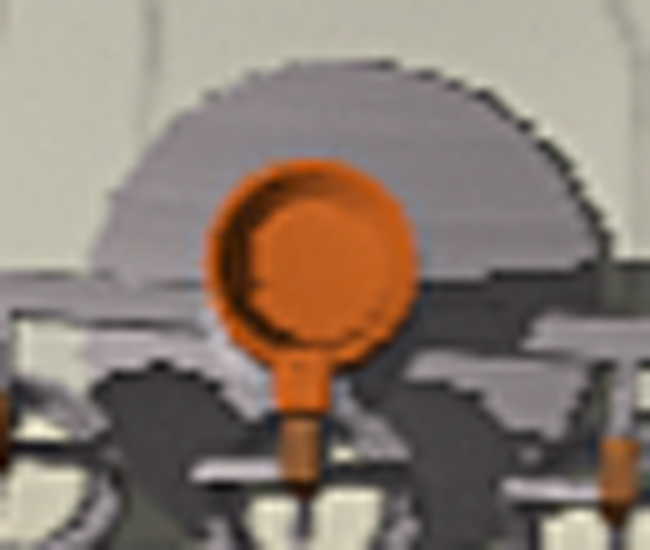

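Call:
jog_arm --pt "0 0 0 0 0 0 0" --pt "0 0 0 0 0 0 0" --pt "0 0 0 0 0 0 0" --pt "0 0 0 0 0 0 0" --pt "0 0 0 0 0 0 0"

```text
time: 32.23
tool_pos: [481.6, -209.6, 399.9]
tcp_rot: [-180.0, 0.0, 175.0]
ft_force: [-0.7, 0.4, -0.1]
finger_gap: 85.5
```

Call:
jog_arm --pt "0 0 0 0 0 0 0" --pt "0 0 0 0 0 0 0" --pt "0 0 0 0 0 0 0" --pt "0 0 0 0 0 0 0" --pt "0 0 0 0 0 0 0"

```text
time: 32.65
tool_pos: [481.4, -209.9, 399.8]
tcp_rot: [180.0, -0.0, 175.0]
ft_force: [0.5, 0.2, 0.3]
finger_gap: 86.0
```

Call:
jog_arm --pt "0 0 0 0 0 0 0" --pt "0 0 0 0 0 0 0" --pt "0 0 0 0 0 0 0" --pt "0 0 0 0 0 0 0" --pt "0 0 0 0 0 0 0"

```text
time: 33.07
tool_pos: [481.4, -209.9, 399.8]
tcp_rot: [180.0, -0.0, 175.0]
ft_force: [0.1, 0.7, 0.1]
finger_gap: 85.4
```

```bash
python3 -c "
from h import *
def c(d,roi):
  m=orange(d,roi);p=cv2.moments(m,True);return p['m10']/p['m00'],p['m01']/p['m00'],p['m00']
t=cam('top');s=cam('scene');print(c(t,(295,195,330,224)),c(s,(285,215,325,250)))
for n,d,roi in(('t51x',None,0),):pass
crop(t,280,185,345,240,10,'t52.png');crop(s,240,200,400,330,5,'s52.png')
a=cv2.imread('pics/t51.png').astype(int);b=cv2.imread('pics/t52.png').astype(int);print('diff top',abs(a-b).max(),abs(a-b).mean())
a=cv2.imread('pics/s50.png').astype(int);b=cv2.imread('pics/s52.png').astype(int);print('diff scene',abs(a-b).max(),abs(a-b).mean())
st()
"
```

```text
(311.0115273775216, 211.5014409221902, 347.0) (300.7188328912467, 233.84615384615384, 377.0)
diff top 27 1.16708344988345
diff scene 17 1.048770512820513
t 33.17 tcp [ 481.4 -209.9  399.8] rpy [180.    -0.   174.97] F [ 0.4 -0.1 -0.1] gap 85.5
```

View pics/s52.png

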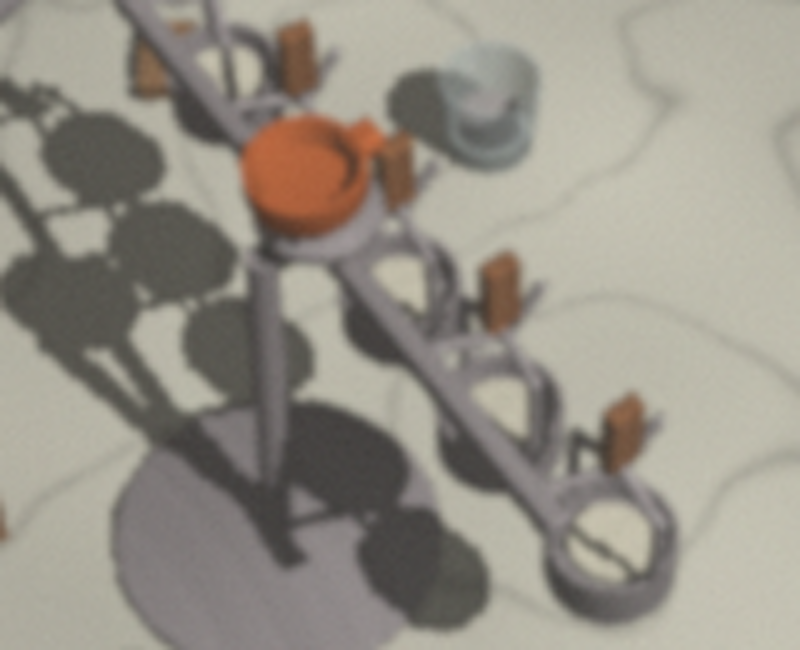

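```bash
python3 -c "
from h import *
print(r.hand_in())"
```

```text
the job is handed in; nothing more can be done
None
```

I hung all five lamps on the bar, one to a hook, in the order left outer, right outer, right inner, left inner, middle. Then I set the orange diya on the dome and handed the job in at about 33 s of the 192 s allowed; no verdict was reported.

**Last checks:**
- **Lamps and bar:** the top and scene pictures showed all five lamps hanging and the bar looking level. I judged the level by eye, not by a measured angle.
- **Stillness:** over the last 1.5 s before hand-in, the pictures differed only by image noise.
- **Robot:** the arm was clear of everything, with the gripper open.
- **Bystanders:** I saw no change in the tealight, bell, bowl, spray or tier stand. I did not measure their positions.

**Where the checks disagreed:** the diya came to rest a little off centre, away from the robot. The top camera put its rim about 8 mm from the dome's centre and the scene camera about 5 mm. From these I estimate the foot about 5 mm off, with a lean of about 0.1 rad. Both are inside the limits of 15 mm and 0.3 rad, so I left it rather than risk disturbing it.

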